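# Show a specimen tube under the bench magnifier

## Robot

A 6-joint arm with a two-finger parallel gripper is mounted at the origin on the work surface. World frame = base frame: x ahead of the robot, y to its left, z up, the work surface at z = 0. Lengths are in m, angles in rad, forces in N, time in s.
With the tool pointing down it reaches from about 0.375 to 0.9 m from the base axis. Payload 3.1 kg.
Tool frame: the origin (TCP) lies midway between the tips of the shut fingers; the grasp point (between the pads) lies 19 mm behind it (pinch_z is the distance from the TCP to the grasp point, in m); y points along the fingers, z is the direction in which the jaws open and shut, and the axes are right-handed (so a half turn about y gives the same grasp; the last joint's range is limited). The gripper opens to 87 mm and grips with 3 to 60 N. Pads are 19 mm wide; open, the fingers measure 117 mm over their backs; the gripper's body (75 mm by 190 mm) begins 51 mm behind the grasp point.
Start: joints at [-1.29, 0.527, 1.433, -0, 1.181, -0.178], TCP at [0.277, -0.56, 0.194] pointing down, gripper open.
Joint ranges: [-3.08, 3.08], [-0.75, 2.2], [0.22, 2.44], [-1.43, 4.57], [0, 2.65], [-2.85, 2.85]. Speed limits (rad/s): [2.79, 2.79, 3.14, 3.14, 3.14, 3.14].

## Interface

Orientations are given as a unit quaternion [x, y, z, w].
In Python, from rig import * gives the robot as it stands.
- The arm moves only by the tool drive_tool, never from a script. Its argument "plan" is a list of rows, each a list of 7 numbers: the shift along the tool's x, y, z in mm, then the turn, a rotation vector about the tool's x, y, z in degrees, then the finger opening in mm, from 0 to 87. A call has 1 to 10 rows; each row is the pose to reach, as a shift and turn from the pose commanded when the call began, along the tool's axes at that moment; what a row does not reach only later rows make up. A row lasts 1/10 s, in which the tool goes at most 50 mm and 8.59 degrees, less where a joint would pass 70% of its speed; a pose out of reach is approached as far as the arm can. A call with a gripper value outside its range is refused whole. The fingers move at their own pace and stop on an object; "newtons" is the grip in N (left out, the last holds). Time passes only in rows, so rows that repeat a pose let the fingers close. It gives the time, the measured TCP pose, the force and the opening at its end, in the units of the state.
- get_obs(): the state, without advancing time (a new reading comes with each control period).
- camera(name): name is "side" or "top"; returns the picture (400x640x3 uint8, blue, green, red); there is no depth.
- get_calibration(name): a dict with "fx", "fy", "cx", "cy" (pixels), "D" ([k1, k2, p1, p2, k3] as OpenCV has them; the pictures are not rectified), "origin" and "rotation" of the camera in the world. Camera axes: x right, y down, z forward; pixel columns grow to the right and rows downward; lengths in m; the calibration is good to about 2 mm. A picture is of the moment at which its call begins. get_calibration takes no time and is no camera call.
- hand_in(): hands the job in, once; it reports no verdict.
Trained networks look in the newest picture that a camera, given by its name, has taken for a name from the list of things; names that differ only in an ending like _2 or _b are one class to them, and where a whole thing is asked for, a point or a joint stands for the part that bears it (a point fixed in the world has none). Each returns a list of dicts, best first, with "conf" (0 to 1); they miss things now and then, are a little off and sometimes report something else, mostly with a low value. They report only what shows in the picture. A call takes as long as a camera call. They do not tell look-alikes from the thing itself.
- spot_in(camera, target): "location" ([column, row] in pixels, amid what is visible of it).
- mark_of(camera, target): "location" ([column, row] in pixels: a listed point, or the origin of a listed thing).
The state is a dict: "time": time; "q": joint angles; "joint_velocities": joint speeds; "joint_torque": joint torques, N m; "position": TCP position; "tool_rot": TCP orientation; "ft_force": force on the tool from outside, world axes, zero at the start; "moment": the same for the moment, N m; "grip_width": finger opening in m.
Only numpy, scipy, OpenCV 4.12 (cv2) and the standard library are available. Lean on these libraries where they do the work, as an engineer would, in place of code of your own. Each camera call takes 0.05 s, during which the arm holds its last target. There are 200 camera calls.

## Task

Set up the bench magnifier: swing its lens over the middle of the white viewing tile and tip the lens level. Then draw the long specimen tube (the tallest of the three) out of the slanted rack, turn it to lie level, and hold it in the air about midway between the tile and the lens, with the brown shell plate in its closed end right under the centre of the lens; finish while still holding it there, still and touching nothing but the gripper. Leave everything else on the bench where it is.

Things in the scene. Friction and masses are not known exactly. Their poses are not given: they have to be found in the camera images.
- swivel (a joint): swivel of the magnifier's arm about its upright post, rad; range -1.3 to 1.3; larger = the lens swings towards the robot's left (+y); 0 = the arm points along the foot's -x. A growth of 0.1 turns the arm 0.1 rad clockwise seen from above. Friction-held, about 0.45 N m; stays where left.
- head (a joint): tilt of the round lens head about the fork's pins, rad; 0 = lens level; larger = grip lower, far rim higher; range -0.9 to 0.9. The pins lie on a level line through the lens centre, square to the arm, so tilting does not move the lens centre. Friction-held, about 0.16 N m; stays where left.
- post_top (a point): point on the vertical swivel axis at the top of the magnifier's post, 300 mm above the bench; -x points along the arm (a level 16 mm bar) to the lens centre, 200 mm away; z up. A black knob rises 36 mm above it. The arm ends in a fork around the lens head, its pin knobs reaching 92 mm either side of the lens centre.
- lens (a point): centre of the magnifier lens, 300 mm above the bench. White round head 132 mm across and 22 mm thick with a clear 100 mm lens; z is the lens's axis (up when level), -x points from the lens centre to the grip.
- handle (a point): middle of the bare metal grip bar that sticks out of the lens head on the robot's side, 105 mm from the lens centre along the head's -x; the bar is 16 mm wide (y), 16 mm thick (z), and its free part runs from 80 to 130 mm from the lens centre. Axes as lens.
- tile_top (a point): centre of the top face of the white ceramic viewing tile, 110 x 110 x 6 mm, fixed flat on the bench 200 mm (within 7 mm) from the magnifier's swivel axis.
- rack: slanted plywood tube rack, fixed; foot board 130 x 266 x 9 mm, cheeks up to 105 mm high; origin under the foot's middle, z up. Tubes lean 45 degrees, caps towards the robot: axis (-0.707, 0, 0.707) in the rack's frame. Places at y = -80, 0, 80 mm; tube ends stand at x = 25, z = 36 mm, with 1 mm play all round (so up to 3 degrees slack) in two boards, the outer ending 63 mm up the tube.
- long_tube: the long specimen tube, 160 mm overall, 28 mm diameter, clear, white screw cap (33 mm diameter, the last 22 mm), 60 to 130 g, a brown shell plate inside its closed end; the other two tubes in the rack are 100 mm. Origin at the centre of the closed end, z along the axis to the cap. It may stand in any of the rack's three places.
- specimen (a point): point on the long tube's axis 30 mm from its closed end, amid the brown shell plate; axes as the tube.
- magnifier: the whole magnifier (foot, post, arm, head); origin under the centre of its foot, a grey disc of 78 mm radius fixed to the bench.
- tile: the viewing tile; origin at the centre of its underside.
- short_tube_a: bystander: short tube, 100 mm, 28 mm diameter, cap 33 mm, in the rack; origin at its closed end, z to the cap.
- short_tube_b: bystander: the other short tube, the same size; origin at its closed end, z to the cap.
- shell: bystander: empty terrapin shell, 132 mm across, 55 mm high, lying on the bench; origin at the centre of its underside.
- jar: bystander: specimen jar, 60 mm diameter, 85 mm high; origin at the centre of its underside.
- callipers: bystander: steel callipers, 200 mm long (x), 75 mm wide, 11 mm thick, lying flat; origin under the middle of the beam.
- tape_roll: bystander: orange roll, 80 mm diameter, 26 mm high, lying flat; origin at the centre of its underside.
Not all that is in view belongs to the job. Of the things shaped like the tile, the white one is meant.

How it is judged:
By the outcome, as a careful person would: the job done as asked, in the order asked, and still so for the second after the job is handed in, while the arm keeps its last pose, push and grip.
It also fails if it takes over 58 s, if anything falls off the work surface, if the arm or the gripper's body presses on something with over 40 N, if the wrist force passes 120 N, or if a joint passes its speed limit or range.

## Working session

There is one attempt and no reset: what is moved stays moved. The work goes in short steps, Python scripts to look and compute and a tool call to move; the robot and the scene stay as the last step left them, time stands still between calls to the robot, and variables do not carry over. Pictures are saved under pics/ and viewed, about 8 in all and at most 12, crops included, and the job is handed in when it is done.

Besides the shell and the picture viewer there is one more tool, called after "Request:" by a JSON object that holds its "method" and its "body". drive_tool: Moves the arm, as the interface text tells. Its arguments: {"type":"object","properties":{"plan":{"type":"array","items":{"type":"array","items":{"type":"number"}}},"newtons":{"type":"number"}},"required":["plan"]}

```bash
mkdir -p pics; ls; python3 - <<'E'
from rig import *
import cv2,json
for n in("side","top"):
    im=camera(n); cv2.imwrite(f"pics/{n}0.png",im)
    c=get_calibration(n); print(n,{k:(v.tolist() if hasattr(v,'tolist') else v) for k,v in c.items()})
    for t in("post_top","lens","handle","tile_top","rack","long_tube","specimen","magnifier","short_tube_a","shell","jar","callipers","tape_roll"):
        print(t,[(round(d['conf'],2),[round(x) for x in d['location']]) for d in mark_of(n,t)[:3]])
print(get_obs())
E
```

```text
pics
side {'fx': 387.11582315974937, 'fy': 387.11582315974937, 'cx': 323.79758727742154, 'cy': 201.7987231142128, 'D': [-0.046768864035948196, 0.0, 0.0, 0.0, 0.0], 'origin': [0.24094332420136774, -0.6812069751776118, 1.045395179296194], 'rotation': [0.9224788974064805, -0.19044084963850128, 0.06180214438212136, -0.33006887399217333]}
post_top [(0.69, [374, 116])]
lens [(0.71, [311, 109]), (0.26, [284, 120])]
handle [(0.97, [282, 118]), (0.63, [311, 106])]
tile_top [(0.71, [322, 193]), (0.71, [294, 281]), (0.67, [287, 212])]
rack [(0.71, [374, 292]), (0.27, [302, 149]), (0.16, [373, 263])]
long_tube [(0.54, [385, 284]), (0.16, [375, 117])]
specimen [(0.69, [377, 285])]
magnifier [(0.89, [371, 182]), (0.65, [398, 308])]
short_tube_a [(0.78, [396, 310]), (0.54, [375, 264])]
shell [(0.71, [269, 163])]
jar [(0.74, [381, 227]), (0.18, [303, 149])]
callipers [(0.81, [284, 212])]
tape_roll [(0.71, [302, 152])]
top {'fx': 451.57878027534304, 'fy': 451.57878027534304, 'cx': 324.9705027417449, 'cy': 198.24758260032166, 'D': [-0.07495092557579915, 0.0, 0.0, 0.0, 0.0], 'origin': [0.29918316720994
[... 637 characters left out ...]
74])]
{'time': 1.4, 'q': array([-1.29047788e+00,  5.27484802e-01,  1.43269694e+00, -1.56176079e-06,
        1.18140744e+00, -1.78487523e-01]), 'joint_velocities': array([-1.48032411e-03, -1.84673626e-03,  1.53852139e-04, -4.84016911e-05,
        2.08169211e-03, -1.05300020e-03]), 'joint_torque': array([ 2.16968074e-04, -4.40008378e+01, -1.76979357e+01,  6.33995910e-02,
        5.05788624e-02, -3.29908926e-05]), 'position': array([ 0.27682533, -0.5603255 ,  0.19415872]), 'tool_rot': array([ 0.16079404, -0.68858093,  0.68858343, -0.16079314]), 'ft_force': array([-0.37732141, -0.41258055,  0.32966232]), 'moment': array([ 0.02224674, -0.05203995,  0.04770658]), 'grip_width': 0.08658445343909107}
```

View pics/side0.png

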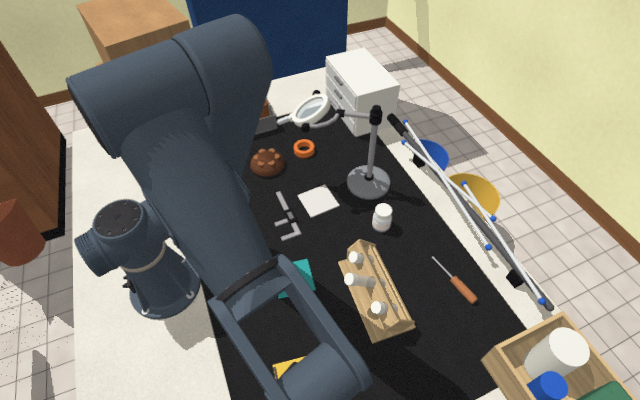

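View pics/top0.png

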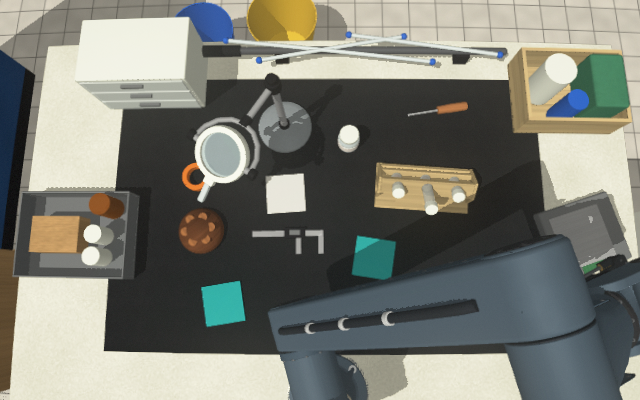

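The top picture shows the white tile at (285,194), with teal look-alikes at (374,257) and (222,303). The lens is at (222,153) with its grip at (205,192), the post knob is at (272,82), and the foot is at (284,127). The rack is at (427,188), and the long tube is in its middle place with the cap near (431,208). In the side picture the lens is at (311,109), the grip tip at (282,120) and the tile at (319,201). The caps are at (355,257), (350,280, long) and (378,309).

```bash
cat > h.py <<'E'
from rig import *
import numpy as np, cv2
from scipy.spatial.transform import Rotation as R
from scipy.optimize import least_squares
def cal(n):
    c=get_calibration(n); K=np.array([[c['fx'],0,c['cx']],[0,c['fy'],c['cy']],[0,0,1]])
    return K,np.array(c['D'],float),np.array(c['origin']),R.from_quat(c['rotation']).as_matrix()
def ray(n,p):
    K,D,o,M=cal(n); u=cv2.undistortPoints(np.array([[p]],float),K,D)[0,0]
    return o,M@np.array([u[0],u[1],1])
def at(n,p,z):
    o,d=ray(n,p); return o+d*(z-o[2])/d[2]
def tri(ps,pt):
    o1,d1=ray("side",ps); o2,d2=ray("top",pt)
    s=np.linalg.lstsq(np.c_[d1,-d2],o2-o1,rcond=None)[0]
    a,b=o1+d1*s[0],o2+d2*s[1]; return (a+b)/2,np.linalg.norm(a-b)
def proj(n,X):
    K,D,o,M=cal(n); X=np.atleast_2d(X)
    return cv2.projectPoints(((X-o)@M).reshape(-1,1,3),np.zeros(3),np.zeros(3),K,D)[0][:,0]
E
python3 - <<'E'
from h import *
np.set_printoptions(precision=3,suppress=True)
c=get_calibration("top");print(R.from_quat(c['rotation']).as_matrix())
for nm,p,z in [("post",(272,86),.3),("postknob",(272,80),.336),("foot",(284.5,127),.01),("lens",(223,153),.3),("handle",(204,194),.28),("tile",(285.5,194),.006)]:
    print(nm,at("top",p,z))
for nm,p,z in [("post",(374,116),.3),("lens",(311,109),.3),("tile",(319,201),.006),("foot",(369,182),.01)]: print('s',nm,at("side",p,z))
for nm,a,b in [("lens",(311,109),(223,153)),("handle",(282,118),(204,194)),("longcap",(350,280),(431,208)),("tile",(319,201),(285.5,194)),("capL",(355,257),(398,191)),("capR",(378,309),(458,195))]: print(nm,*tri(a,b))
for n in("side","top"):
    im=camera(n)
    x0,y0=((310,220) if n=="side" else (360,145)); 
    cv2.imwrite(f"pics/rack_{n}.png",cv2.resize(im[y0:y0+130,x0:x0+130],None,fx=4,fy=4,interpolation=cv2.INTER_CUBIC))
    x0,y0=((250,70) if n=="side" else (175,65)); 
    cv2.imwrite(f"pics/mag_{n}.png",cv2.resize(im[y0:y0+150,x0:x0+150],None,fx=4,fy=4,interpolation=cv2.INTER_CUBIC))
a=cv2.imread("pics/rack_side.png");b=cv2.imread("pics/rack_top.png");d=cv2.resize(np.hstack([a,b]),(800,400));
a=cv2.imread("pics/mag_side.png");b=cv2.imread("pics/mag_top.png");e=cv2.resize(np.hstack([a,b]),(800,400))
cv2.imwrite("pics/rack.png",d);cv2.imwrite("pics/mag.png",e)
E
```

```text
[[ 0.002 -0.984  0.179]
 [-1.    -0.     0.009]
 [-0.009 -0.179 -0.984]]
post [0.739 0.128 0.3  ]
postknob [0.737 0.123 0.336]
foot [0.741 0.127 0.01 ]
lens [0.579 0.234 0.3  ]
handle [0.489 0.278 0.28 ]
tile [0.542 0.121 0.006]
s post [0.744 0.131 0.3  ]
s lens [0.581 0.24  0.3  ]
s tile [0.549 0.114 0.006]
s foot [0.747 0.121 0.01 ]
lens [0.578 0.233 0.306] 0.0009860543829129098
handle [0.495 0.283 0.261] 0.0040478150138760745
longcap [ 0.481 -0.264  0.137] 0.0012218037258710799
tile [ 0.547  0.121 -0.003] 0.007927633768968817
capL [ 0.534 -0.187  0.099] 0.0036039725652048165
capR [ 0.523 -0.348  0.093] 0.001389031524837015
```

View pics/rack.png

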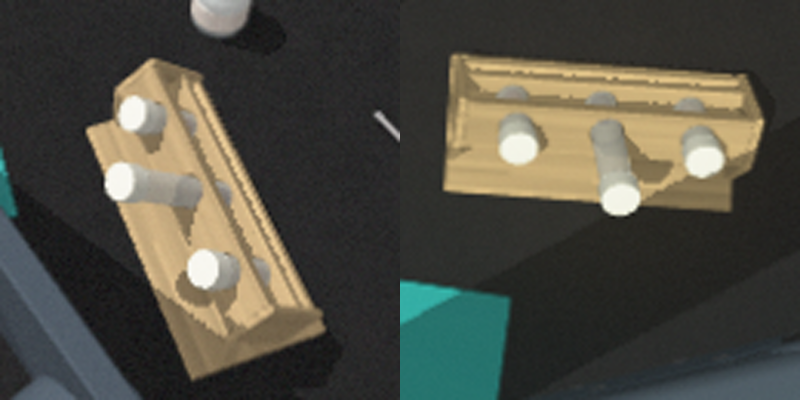

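View pics/mag.png

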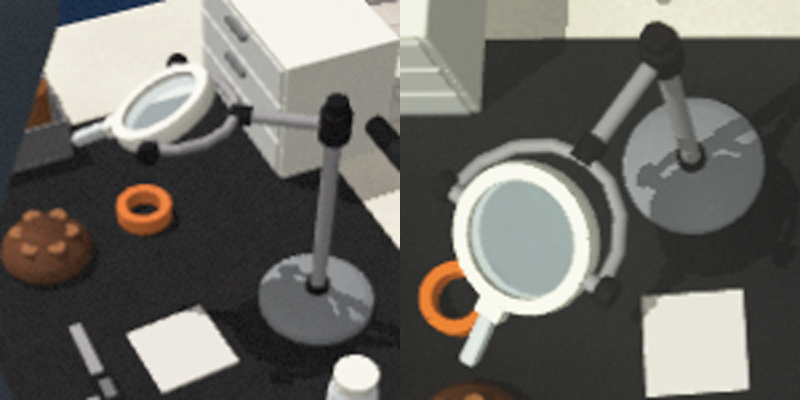

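The crop confirms it: the long tube is in the rack's middle place, cap at side (350,280) and top (431,208). The ones in the outer places are short. The lens head is tipped with its grip low and swung towards +y. Next I'll work out the first moves, going up and over to the grip.

```bash
cat >> h.py <<'E'
def Rm(y,z):
    y=np.array(y,float);y/=np.linalg.norm(y);z=np.array(z,float);z-=y*(z@y);z/=np.linalg.norm(z)
    return np.c_[np.cross(y,z),y,z]
def go(p,M,tag=""):
    o=get_obs();T=R.from_quat(o['tool_rot']).as_matrix()
    s=T.T@(np.array(p)-o['position'])*1000; r=R.from_matrix(T.T@M).as_rotvec(degrees=True)
    print(tag,"shift",s.round(1),"rot",r.round(1),"|",round(np.linalg.norm(s)),round(np.linalg.norm(r)))
def hpose(swv,t,back=0,post=np.array([.741,.127,.3])):
    # swv: arm azimuth offset from -x towards +y
    h=np.array([-np.cos(swv),np.sin(swv),0]); g=h*np.cos(t)-np.array([0,0,np.sin(t)]); n=h*np.sin(t)+np.array([0,0,np.cos(t)])
    H=post+.2*h+.105*g
    return H-n*.019+n*back, n, np.array([h[1],-h[0],0]), H
E
python3 - <<'E'
from h import *
np.set_printoptions(precision=3,suppress=True)
o=get_obs();print(o['time']);T=R.from_quat(o['tool_rot']).as_matrix();print(T)
h,e=tri((285,120),(206,191));print("handle",h,e)
for k in ((291,118),(211.4,181.3)),((278,122.5),(201.2,200)): print(tri(*k))
s=np.arctan2(.108,.162)
P,n,p,H=hpose(s,.4);print(s,P,n,H)
print(proj("top",H),proj("side",H))
for sg in(1,-1):
    go(P+n*.0+[0,0,.12],Rm(-n,sg*p),"over"); go(P,Rm(-n,sg*p),"at")
E
```

```text
1.5
[[-0.897 -0.     0.443]
 [-0.443 -0.    -0.897]
 [ 0.    -1.     0.   ]]
handle [0.504 0.282 0.251] 0.003783591992144746
(array([0.522, 0.267, 0.265]), np.float64(2.3032056204491798e-05))
(array([0.484, 0.296, 0.237]), np.float64(0.0021373299925106183))
0.5880026035475675 [0.5   0.287 0.242] [-0.324  0.216  0.921] [0.494 0.292 0.259]
[[200.835 193.629]] [[280.369 117.2  ]]
over shift [-575.8 -167.5 -661.2] rot [  24.  -118.1  -13.8] | 893 121
at shift [-575.8  -47.5 -661.2] rot [  24.  -118.1  -13.8] | 878 121
over shift [-575.8 -167.5 -661.2] rot [12.  59.1 20.8] | 893 64
at shift [-575.8  -47.5 -661.2] rot [12.  59.1 20.8] | 878 64
```

Request:
{"method": "drive_tool", "body": {"plan": [[0,-50,0,0,0,0,87],[-40,-100,-45,1,4,1,87],[-70,-140,-80,2,8,3,87],[-105,-165,-120,3,13,5,87],[-140,-190,-160,4,18,7,87],[-175,-210,-200,4,22,8,87],[-210,-210,-240,5,26,9,87],[-245,-210,-280,6,30,10,87],[-280,-210,-320,7,34,12,87],[-310,-210,-360,8,38,14,87]]}}

```text
time: 2.5
position: [0.3801, -0.165, 0.4023]
tool_rot: [-0.169, -0.668, 0.724, -0.02]
ft_force: [1.1, -0.2, 0.4]
grip_width: 0.0873
```

```bash
python3 - <<'E'
from h import *
np.set_printoptions(precision=3,suppress=True)
o=get_obs();print(o['time'],o['q'],o['position'])
P,n,p,H=hpose(.57,.47)
go(P+[0,0,.12],Rm(-n,-p),"over"); go(P,Rm(-n,-p),"at")
E
```

```text
2.5 [-0.765 -0.142  1.762  0.105  1.262  1.   ] [ 0.38  -0.165  0.402]
over shift [ -13.6   28.3 -463.2] rot [ 4.7 19.7 10.5] | 464 23
at shift [  19.   143.6 -469.2] rot [ 4.7 19.7 10.5] | 491 23
```

Request:
{"method": "drive_tool", "body": {"plan": [[0,0,-50,0,2,1,87],[0,0,-100,1,4,2,87],[0,0,-150,1,6,3,87],[0,0,-200,2,8,4,87],[-5,5,-250,3,10,5,87],[-8,10,-300,3,13,7,87],[-10,15,-350,4,15,8,87],[-12,20,-400,5,18,9,87],[-14,28,-450,5,20,10,87],[-14,28,-463,5,20,10,87]]}}

```text
time: 3.5
position: [0.4989, 0.2833, 0.3534]
tool_rot: [-0.346, -0.614, 0.709, 0.04]
ft_force: [0.2, -1.0, 0.5]
grip_width: 0.087
```

```bash
python3 - <<'E'
from h import *
np.set_printoptions(precision=3,suppress=True)
o=get_obs();print(o['time'],o['q'],o['position'],o['ft_force'])
P,n,p,H=hpose(.57,.47)
go(P+[0,0,.12],Rm(-n,-p),"over"); go(P,Rm(-n,-p),"at")
a=camera("side")[40:240,170:430];b=camera("top")[50:250,130:390]
cv2.imwrite("pics/c1.png",cv2.resize(np.hstack([a,b]),(800,308),interpolation=cv2.INTER_CUBIC))
E
```

```text
3.5 [ 0.557  0.259  1.512 -0.445  1.204  2.822] [0.499 0.283 0.353] [ 0.243 -1.026  0.5  ]
over shift [-3.8 -0.4  1. ] rot [-0.4  0.2  0.7] | 4 1
at shift [ 49.2 107.2   0.1] rot [-0.4  0.2  0.7] | 118 1
```

View pics/c1.png

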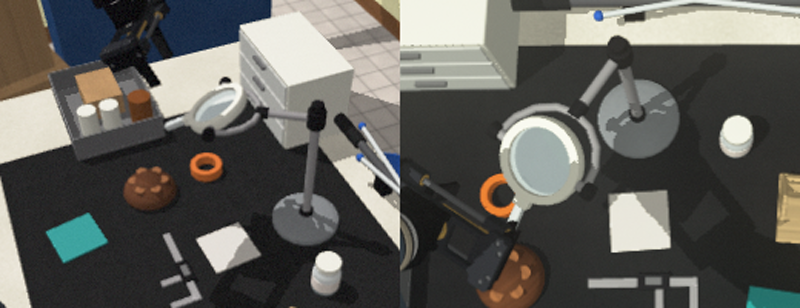

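Request:
{"method": "drive_tool", "body": {"plan": [[25,20,0,0,0,0,87],[49,45,0,0,0,0,87],[49,75,0,0,0,0,87],[49,107,0,0,0,0,87],[49,107,0,0,0,0,87],[49,107,0,0,0,0,87]]}}

```text
time: 4.2
position: [0.5115, 0.2659, 0.2483]
tool_rot: [-0.331, -0.621, 0.709, 0.043]
ft_force: [0.1, -0.2, 0.3]
grip_width: 0.0868
```

```bash
python3 - <<'E'
from h import *
np.set_printoptions(precision=3,suppress=True)
o=get_obs();print(o['time'],o['q'],o['position'],o['ft_force'])
T=R.from_quat(o['tool_rot']).as_matrix();g=o['position']-.019*T[:,1]
print("grasp",g,proj("top",g)-[130,50],proj("side",g)-[170,40])
a=camera("side")[60:160,220:350];b=camera("top")[120:220,150:280]
cv2.imwrite("pics/c2.png",cv2.resize(np.hstack([a,b]),(800,308),interpolation=cv2.INTER_CUBIC))
print(proj("top",g)-[150,120],proj("side",g)-[220,60],"*3.08")
E
```

```text
4.2 [ 0.498  0.359  1.661 -0.461  0.959  2.854] [0.511 0.266 0.248] [ 0.075 -0.201  0.337]
grasp [0.505 0.27  0.266] [[ 79.498 138.507]] [[115.555  78.601]]
[[59.498 68.507]] [[65.555 58.601]] *3.08
```

View pics/c2.png

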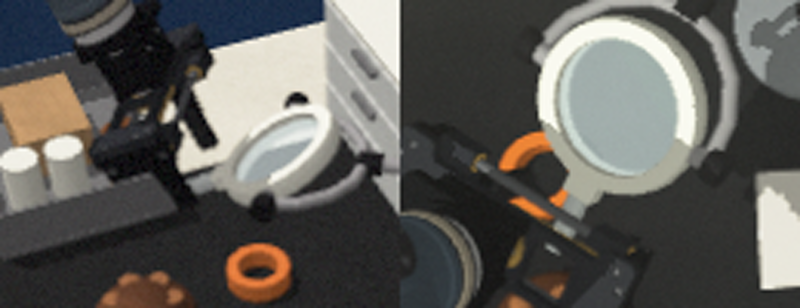

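Request:
{"method": "drive_tool", "body": {"newtons": 20, "plan": [[0,0,0,0,-3,0,87],[0,0,0,0,-3,0,60],[0,0,0,0,-3,0,30],[0,0,0,0,-3,0,10],[0,0,0,0,-3,0,10],[0,0,0,0,-3,0,10],[0,0,0,0,-3,0,10]]}}

```text
time: 5.0
position: [0.5115, 0.2668, 0.2478]
tool_rot: [-0.312, -0.622, 0.718, 0.026]
ft_force: [0.1, -0.4, 0.5]
grip_width: 0.0473
```

```bash
python3 - <<'E'
from h import *
np.set_printoptions(precision=3,suppress=True)
o=get_obs();print(o['time'],o['q'],o['position'],o['ft_force'],o['grip_width'])
T=R.from_quat(o['tool_rot']).as_matrix();g=o['position']-.019*T[:,1];print("grasp",g)
print(T)
a=camera("side");b=camera("top")
for n in("side","top"):
  for t in("lens","handle"): print(n,t,[(round(d['conf'],2),np.round(d['location'],1)) for d in mark_of(n,t)[:2]])
E
```

```text
5.0 [ 0.499  0.36   1.661 -0.461  0.957  2.802] [0.512 0.267 0.248] [ 0.107 -0.431  0.454] 0.04727110759084674
grasp [0.505 0.271 0.265]
[[-0.805  0.35  -0.48 ]
 [ 0.426 -0.224 -0.877]
 [-0.414 -0.91   0.031]]
side lens [(0.72, array([311.6, 108.1]))]
side handle [(0.74, array([284.9, 119.5]))]
top lens [(0.83, array([222.9, 153.9]))]
top handle [(0.71, array([202.9, 195.6])), (0.42, array([351.1, 144.5]))]
```

Request:
{"method": "drive_tool", "body": {"newtons": 25, "plan": [[0,0,0,0,0,0,5],[0,0,0,0,0,0,5],[0,0,0,0,0,0,5],[0,0,0,0,0,0,5],[0,0,0,0,0,0,5],[0,0,0,0,0,0,5],[0,0,0,0,0,0,5]]}}

```text
time: 6.0
position: [0.5115, 0.2668, 0.2478]
tool_rot: [-0.312, -0.622, 0.718, 0.026]
ft_force: [-0.2, -0.6, 0.7]
grip_width: 0.0052
```

```bash
python3 - <<'E'
from h import *
np.set_printoptions(precision=3,suppress=True)
o=get_obs();print(o['time'],o['q'],o['position'],o['ft_force'],o['moment'],o['grip_width'])
T=R.from_quat(o['tool_rot']).as_matrix();g=o['position']-.019*T[:,1];print("grasp",g)
print(T)
a=camera("side");b=camera("top")
for n in("side","top"):
  for t in("lens","post_top"): print(n,t,[(round(d['conf'],2),np.round(d['location'],1), at(n,d['location'],.3)) for d in mark_of(n,t)[:2]])
# tile centre by threshold
m=cv2.inRange(b,(185,185,185),(255,255,255));k,l,s,c=cv2.connectedComponentsWithStats(m)
for i in range(1,k):
  if s[i,4]>150 and 250<c[i][0]<330 and 150<c[i][1]<240: print("tile",c[i],s[i],at("top",c[i],.006))
E
```

```text
6.0 [ 0.499  0.36   1.661 -0.461  0.957  2.802] [0.512 0.267 0.248] [-0.171 -0.579  0.657] [ 0.232  0.27  -0.043] 0.005170521592239083
grasp [0.505 0.271 0.265]
[[-0.805  0.35  -0.48 ]
 [ 0.426 -0.224 -0.877]
 [-0.414 -0.91   0.031]]
side lens [(0.67, array([311.6, 106.2]), array([0.588, 0.253, 0.3  ])), (0.32, array([282.4, 119.6]), array([0.483, 0.228, 0.3  ]))]
side post_top [(0.59, array([373.4, 117.8]), array([0.738, 0.124, 0.3  ]))]
top lens [(0.95, array([223.3, 152.3]), array([0.581, 0.234, 0.3  ])), (0.37, array([285.1, 194.4]), array([0.484, 0.093, 0.3  ]))]
top post_top [(0.59, array([271.7,  86.7]), array([0.738, 0.129, 0.3  ]))]
tile [278.371 201.25 ] [267 184  33  30 569] [0.521 0.141 0.006]
```

The jaws shut on nothing (5 mm), so I need to see where the bar is relative to the fingers.

```bash
python3 - <<'E'
from h import *
np.set_printoptions(precision=1,suppress=True)
o=get_obs();T=R.from_quat(o['tool_rot']).as_matrix();t=o['position'];g=t-.019*T[:,1]
a=camera("side")[80:150,240:331];b=camera("top")[140:230,165:282]
A=cv2.resize(a,None,fx=5,fy=5,interpolation=cv2.INTER_CUBIC);B=cv2.resize(b,None,fx=3.9,fy=3.9,interpolation=cv2.INTER_CUBIC)
for q,c in((t,(0,0,255)),(g,(0,255,0))):
    cv2.circle(A,tuple(((proj("side",q)[0]-[240,80]+.5)*5).astype(int).tolist()),4,c,1); cv2.circle(B,tuple(((proj("top",q)[0]-[165,140]+.5)*3.9).astype(int).tolist()),4,c,1)
cv2.imwrite("pics/c3.png",cv2.resize(np.hstack([A[:350],B[:350]]),(800,308)))
E
```

```text
(no output)
```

View pics/c3.png

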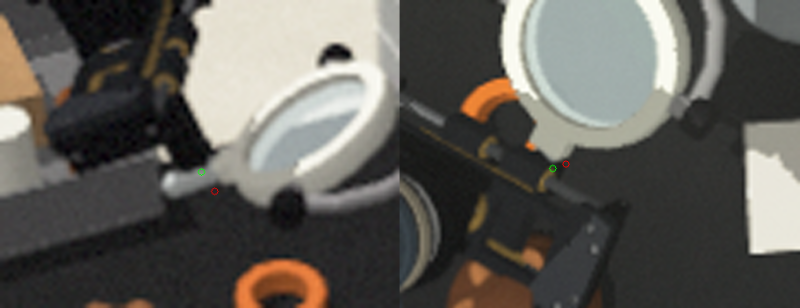

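```bash
python3 - <<'E'
from h import *
np.set_printoptions(precision=1,suppress=True)
o=get_obs();T=R.from_quat(o['tool_rot']).as_matrix();t=o['position']
a=camera("side")[95:145,260:310];b=camera("top")[160:210,185:235]
A=cv2.resize(a,None,fx=8,fy=8,interpolation=cv2.INTER_CUBIC);B=cv2.resize(b,None,fx=8,fy=8,interpolation=cv2.INTER_CUBIC)
A=np.clip(A*1.8,0,255).astype(np.uint8);B=np.clip(B*1.8,0,255).astype(np.uint8)
for k,c in((0,(0,0,255)),(.019,(0,255,0)),(.051,(255,0,0))):
  q=t-k*T[:,1]
  for I,n,of in((A,"side",[260,95]),(B,"top",[185,160])):
    cv2.circle(I,tuple(((proj(n,q)[0]-of+.5)*8).astype(int).tolist()),4,c,1)
cv2.imwrite("pics/c4.png",np.hstack([A,B]))
E
```

```text
(no output)
```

View pics/c4.png

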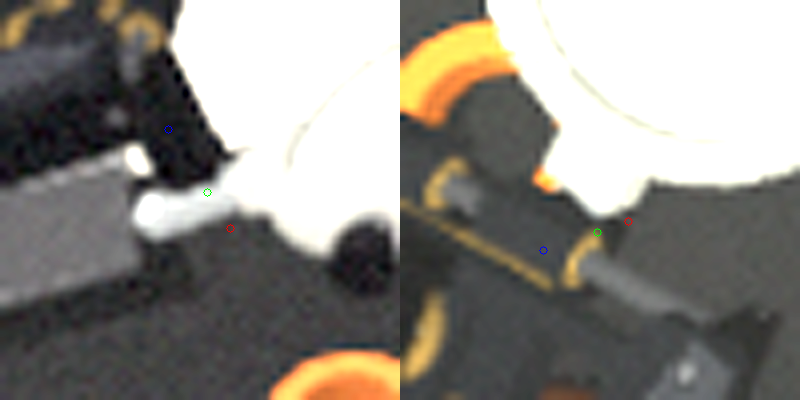

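```bash
python3 - <<'E'
from h import *
import rig
print([n for n in dir(rig) if not n.startswith('__')], getattr(rig,'pinch_z',None))
np.set_printoptions(precision=1,suppress=True)
T=R.from_quat([-0.331,-0.621,0.709,0.043]).as_matrix();t=np.array([0.5115,0.2659,0.2483])
for s in(-1,1):
  for k in(0,.02,.04):
    q=t+s*.0435*T[:,2]-k*T[:,1]; print(s,k,(proj("side",q)[0]-[220,60])*3.08,(proj("top",q)[0]-[150,120])*3.08+[400,0])
o=get_obs();T=R.from_quat(o['tool_rot']).as_matrix();t=o['position']
im=camera("side")
# darkness profile along tool axis in side view
for k in np.arange(-.01,.05,.005):
    p=proj("side",t-k*T[:,1])[0]; x,y=p.round().astype(int); print(round(k*1000),p,im[y,x-3:x+4].mean(1).round())
E
```

```text
['Unreachable', 'camera', 'get_calibration', 'get_obs', 'hand_in', 'mark_of', 'pinch_z', 'spot_in'] 0.0187
-1 0 [219.2 168.6] [548.6 177.8]
-1 0.02 [210.2 154. ] [535.3 181.5]
-1 0.04 [201.  139.1] [521.6 185.4]
1 0 [202.  221.4] [642.4 236.4]
1 0.02 [192.4 206.7] [630.6 241.2]
1 0.04 [182.5 191.6] [618.4 246.2]
-10 [289.8 125.4] [40. 33. 36. 41. 38. 37. 43.]
-5 [289.1 124.3] [36. 37. 42. 39. 37. 36. 39.]
0 [288.4 123.1] [48. 42. 40. 38. 35. 36. 37.]
5 [287.6 121.9] [94. 79. 64. 47. 37. 46. 56.]
10 [286.9 120.7] [130. 126. 119. 107.  96.  73.  99.]
15 [286.1 119.5] [140. 136. 131. 129. 130. 125. 121.]
20 [285.3 118.3] [ 28.  47.  89. 108. 113. 135. 151.]
25 [284.6 117.1] [ 14.  14.  17.  32.  48. 113. 151.]
30 [283.8 115.9] [15. 21. 11.  5.  8.  8. 77.]
35 [283.  114.7] [20. 19. 14. 13. 21. 14. 18.]
40 [282.3 113.5] [ 7.  7.  8. 15. 10. 11. 25.]
45 [281.5 112.2] [10. 16. 16. 14. 14. 12. 14.]
```

The finger tips appear to end about 20 mm short of where the TCP projects, so the jaws closed just above the bar. I'll open, go 24 mm deeper and 8 mm outward, and close again.

Request:
{"method": "drive_tool", "body": {"newtons": 25, "plan": [[0,0,0,0,0,0,70],[0,0,0,0,0,0,70],[0,0,0,0,0,0,70],[0,0,0,0,0,0,70],[0,0,0,0,0,0,70],[0,0,0,0,0,0,70],[0,0,0,0,0,0,70],[6,0,0,0,0,0,70],[8,10,0,0,0,0,70],[8,24,0,0,0,0,70]]}}

```text
time: 7.55
position: [0.5133, 0.2652, 0.2224]
tool_rot: [-0.311, -0.623, 0.717, 0.026]
ft_force: [0.0, 0.2, -0.6]
grip_width: 0.0687
```

Request:
{"method": "drive_tool", "body": {"newtons": 25, "plan": [[0,0,0,0,0,0,5],[0,0,0,0,0,0,5],[0,0,0,0,0,0,5],[0,0,0,0,0,0,5],[0,0,0,0,0,0,5],[0,0,0,0,0,0,5],[0,0,0,0,0,0,5],[0,0,0,0,0,0,5],[0,0,0,0,0,0,5],[0,0,0,0,0,0,5]]}}

```text
time: 8.55
position: [0.5134, 0.2648, 0.2228]
tool_rot: [-0.312, -0.622, 0.717, 0.027]
ft_force: [-1.4, 2.8, 1.5]
grip_width: 0.0161
```

```bash
python3 - <<'E'
from h import *
np.set_printoptions(precision=3,suppress=True)
o=get_obs();print(o['time'],o['q'],o['position'],o['ft_force'],o['moment'],o['grip_width'])
T=R.from_quat(o['tool_rot']).as_matrix();print("grasp",o['position']-.019*T[:,1])
print(T)
camera("side");camera("top")
for n in("side","top"):
  for t in("lens",): print(n,t,[(round(d['conf'],2),np.round(d['location'],1), at(n,d['location'],.3)) for d in mark_of(n,t)[:2]])
E
```

```text
8.55 [ 0.494  0.392  1.69  -0.481  0.9    2.832] [0.513 0.265 0.223] [-1.424  2.769  1.451] [ 0.59   0.286 -0.148] 0.016089863813753734
grasp [0.507 0.269 0.24 ]
[[-0.804  0.35  -0.481]
 [ 0.426 -0.224 -0.876]
 [-0.414 -0.91   0.031]]
side lens [(0.97, array([311.3, 107.6]), array([0.585, 0.246, 0.3  ]))]
top lens [(0.75, array([226.3, 154.1]), array([0.576, 0.227, 0.3  ]))]
```

The grip is on the bar (16.1 mm). Now I'll swing about the post axis.

```bash
cat >> h.py <<'E'
def arc(ax,pt,degs):
    """rows to carry the tool rigidly round axis ax through pt"""
    o=get_obs();T=R.from_quat(o['tool_rot']).as_matrix();p=o['position']
    for d in degs:
        Q=R.from_rotvec(np.array(ax)*np.radians(d)).as_matrix()
        s=T.T@(np.array(pt)+Q@(p-pt)-p)*1000; r=R.from_matrix(T.T@Q@T).as_rotvec(degrees=True)
        print(d,s.round().astype(int).tolist(),r.round(1).tolist())
E
python3 - <<'E'
from h import *
arc([0,0,1],np.array([.742,.126,.3]),[4,8,12,16,20,24,28,33])
E
```

```text
4 [0, 0, 19] [-1.7, -3.6, 0.1]
8 [0, 1, 37] [-3.3, -7.3, 0.2]
12 [-2, 3, 56] [-5.0, -10.9, 0.4]
16 [-5, 5, 74] [-6.6, -14.6, 0.5]
20 [-10, 8, 92] [-8.3, -18.2, 0.6]
24 [-15, 11, 110] [-9.9, -21.8, 0.7]
28 [-22, 14, 127] [-11.6, -25.5, 0.9]
33 [-31, 19, 147] [-13.7, -30.0, 1.0]
```

Request:
{"method": "drive_tool", "body": {"plan": [[0,0,19,-1.7,-3.6,0.1,5],[0,1,37,-3.3,-7.3,0.2,5],[-2,3,56,-5,-10.9,0.4,5],[-5,5,74,-6.6,-14.6,0.5,5],[-5,5,74,-6.6,-14.6,0.5,5]]}}

```text
time: 9.25
position: [0.4837, 0.1939, 0.2232]
tool_rot: [-0.222, -0.659, 0.715, -0.074]
ft_force: [1.3, -0.9, 1.3]
grip_width: 0.0155
```

```bash
python3 - <<'E'
from h import *
np.set_printoptions(precision=3,suppress=True)
o=get_obs();print(o['time'],o['q'],o['position'],o['ft_force'],o['moment'],o['grip_width'])
arc([0,0,1],np.array([.742,.126,.3]),[4,8,12,17])
camera("side");camera("top")
for n in("side","top"):
  for t in("lens",): print(n,t,[(round(d['conf'],2),np.round(d['location'],1), at(n,d['location'],.3)) for d in mark_of(n,t)[:2]])
E
```

```text
9.25 [ 0.323  0.257  1.918 -0.411  0.651  2.398] [0.484 0.194 0.223] [ 1.273 -0.897  1.269] [ 0.06   0.155 -0.301] 0.015522316813912656
4 [0, 1, 19] [-1.7, -3.6, 0.1]
8 [-1, 2, 37] [-3.3, -7.3, 0.3]
12 [-3, 3, 56] [-5.0, -10.9, 0.4]
17 [-7, 6, 78] [-7.1, -15.5, 0.6]
side lens [(0.59, array([311. , 121.7]), array([0.558, 0.183, 0.3  ])), (0.19, array([302.4, 149. ]), array([0.492, 0.082, 0.3  ]))]
top lens [(0.55, array([249.4, 166.3]), array([0.548, 0.174, 0.3  ]))]
```

Request:
{"method": "drive_tool", "body": {"plan": [[0,1,19,-1.7,-3.6,0.1,5],[-1,2,37,-3.3,-7.3,0.3,5],[-3,3,56,-5,-10.9,0.4,5],[-7,6,78,-7.1,-15.5,0.6,5],[-7,6,78,-7.1,-15.5,0.6,5],[-7,6,78,-7.1,-15.5,0.6,5]]}}

```text
time: 10.05
position: [0.4759, 0.1179, 0.2226]
tool_rot: [-0.123, -0.685, 0.695, -0.179]
ft_force: [0.7, -1.9, 1.3]
grip_width: 0.0161
```

```bash
python3 - <<'E'
from h import *
np.set_printoptions(precision=3,suppress=True)
o=get_obs();print(o['time'],o['q'],o['position'],o['ft_force'],o['moment'],o['grip_width'])
T=R.from_quat(o['tool_rot']).as_matrix();print(T)
A=camera("side");B=camera("top")
for n in("side","top"):
  for t in("lens",): print(n,t,[(round(d['conf'],2),np.round(d['location'],1), at(n,d['location'],.3)) for d in mark_of(n,t)[:2]])
cv2.imwrite("pics/c5.png",np.hstack([cv2.resize(A[70:220,240:390],None,fx=2.66,fy=2.66,interpolation=2),cv2.resize(B[70:220,220:370],None,fx=2.66,fy=2.66,interpolation=2)]))
E
```

```text
10.05 [ 0.018  0.165  2.057 -0.01   0.49   1.515] [0.476 0.118 0.223] [ 0.668 -1.905  1.254] [-0.185  0.093 -0.496] 0.016100080225796867
[[-0.906  0.417  0.074]
 [-0.081  0.003 -0.997]
 [-0.416 -0.909  0.031]]
side lens [(0.84, array([314.2, 130.1]), array([0.552, 0.144, 0.3  ]))]
top lens [(0.83, array([274.8, 168.1]), array([0.544, 0.117, 0.3  ])), (0.18, array([273.7, 214.6]), array([0.44 , 0.117, 0.3  ]))]
```

View pics/c5.png

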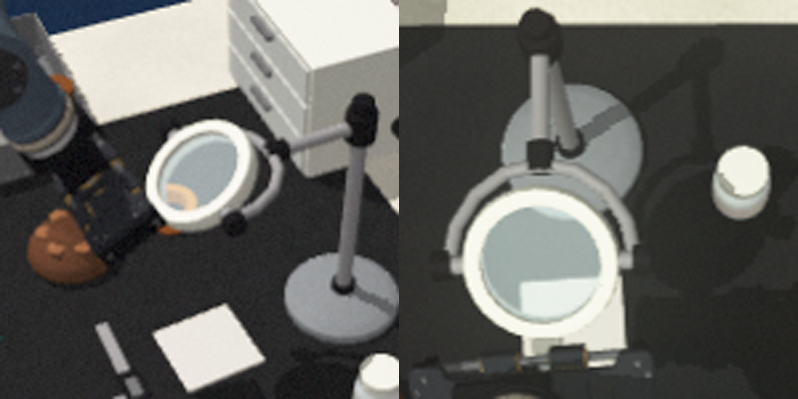

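```bash
cat >> h.py <<'E'
def ringmask(n,c,az,t):
    h=np.array([-np.cos(az),np.sin(az),0]);g=h*np.cos(t)-np.array([0,0,np.sin(t)]);N=h*np.sin(t)+np.array([0,0,np.cos(t)]);w=np.cross(N,g)
    a=np.linspace(0,2*np.pi,90)[:,None]; f=lambda r,z:(proj(n,c+r*(np.cos(a)*g+np.sin(a)*w)+z*N)*8).astype(np.int32)
    m=np.zeros((400,640),np.uint8); hull=cv2.convexHull(np.vstack([f(.066,.011),f(.066,-.011)]))
    cv2.fillPoly(m,[hull],255,cv2.LINE_8,3)
    i=np.zeros_like(m);j=np.zeros_like(m);cv2.fillPoly(i,[f(.05,.011)],255,8,3);cv2.fillPoly(j,[f(.05,-.011)],255,8,3)
    return m>0,(i>0)&(j>0)
def fitlens(c0,az,t0):
    from scipy.optimize import minimize
    ims={n:camera(n) for n in("side","top")}
    W={n:(lambda b:(b.min(2)>135)&(b.max(2).astype(int)-b.min(2)<45))(im) for n,im in ims.items()}
    def cost(p):
        s=0
        for k,n in enumerate(W):
            m,i=ringmask(n,np.array([p[0]+p[3+2*k],p[1]+p[4+2*k],.3]),az,p[2]);r=m&~i
            d=cv2.dilate(m.astype(np.uint8),np.ones((9,9)))>0
            s+=(r!=W[n])[d&~i].sum()/r.sum()
        return s+((p[3:]/.004)**2).sum()*.01
    best=min((minimize(cost,[*c0,t,0,0,0,0],method="Nelder-Mead",options=dict(initial_simplex=np.array([[*c0,t,0,0,0,0]]+[np.array([*c0,t,0,0,0,0])+np.eye(7)[k]*[.01,.01,.12,.006,.006,.006,.006][k] for k in range(7)]),maxiter=250)) for t in np.atleast_1d(t0)),key=lambda r:r.fun)
    return best.x,best.fun
E
python3 - <<'E'
from h import *
np.set_printoptions(precision=3,suppress=True)
print(at("side",(315.9,134.7),.3))
print(fitlens([.545,.12],-.03,[.4,.6]))
E
```

```text
[0.549 0.123 0.3  ]Traceback (most recent call last):
  File "<stdin>", line 4, in <module>
  File "h.py", line 57, in fitlens
    best=min((minimize(cost,[*c0,t,0,0,0,0],method="Nelder-Mead",options=dict(initial_simplex=np.array([[*c0,t,0,0,0,0]]+[np.array([*c0,t,0,0,0,0])+np.eye(7)[k]*[.01,.01,.12,.006,.006,.006,.006][k] for k in range(7)]),maxiter=250)) for t in np.atleast_1d(t0)),key=lambda r:r.fun)
  File "h.py", line 57, in <genexpr>
    best=min((minimize(cost,[*c0,t,0,0,0,0],method="Nelder-Mead",options=dict(initial_simplex=np.array([[*c0,t,0,0,0,0]]+[np.array([*c0,t,0,0,0,0])+np.eye(7)[k]*[.01,.01,.12,.006,.006,.006,.006][k] for k in range(7)]),maxiter=250)) for t in np.atleast_1d(t0)),key=lambda r:r.fun)
              ~~~~~~~~^^^^^^^^^^^^^^^^^^^^^^^^^^^^^^^^^^^^^^^^^^^^^^^^^^^^^^^^^^^^^^^^^^^^^^^^^^^^^^^^^^^^^^^^^^^^^^^^^^^^^^^^^^^^^^^^^^^^^^^^^^^^^^^^^^^^^^^^^^^^^^^^^^^^^^^^^^^^^^^^^^^^^^^^^^^^^^^^^^^^^^^^^^^^^^^^^^^^^^^^^^^^^^^^^
    res = _minimize_neldermead(fun, x0, args, callback, bounds=bounds,
                               **options)
    fxr = func(xr)
    fx = fun
[... 262 characters left out ...]
 m=np.zeros((400,640),np.uint8); hull=cv2.convexHull(np.vstack([f(.066,.011),f(.066,-.011)]))
                                                                                ~^^^^^^^^^^^^
  File "h.py", line 41, in <lambda>
    a=np.linspace(0,2*np.pi,90)[:,None]; f=lambda r,z:(proj(n,c+r*(np.cos(a)*g+np.sin(a)*w)+z*N)*8).astype(np.int32)
                                                       ~~~~^^^^^^^^^^^^^^^^^^^^^^^^^^^^^^^^^^^^^
  File "h.py", line 18, in proj
    K,D,o,M=cal(n); X=np.atleast_2d(X)
            ~~~^^^
  File "h.py", line 6, in cal
    c=get_calibration(n); K=np.array([[c['fx'],0,c['cx']],[0,c['fy'],c['cy']],[0,0,1]])
ValueError: time passes only in moves, steps and waits
```

```bash
sed -i 's/^def cal(n):/import functools\n@functools.cache\ndef cal(n):/' h.py; sed -i 's/,maxiter=250/,maxiter=150/' h.py
timeout 300 python3 - <<'E'
from h import *
np.set_printoptions(precision=3,suppress=True)
print(fitlens([.545,.12],-.03,[.4,.65]))
E
```

```text
(array([ 0.54 ,  0.123,  0.811,  0.002,  0.001, -0.004, -0.003]), np.float64(0.6059066835285907))
```

```bash
timeout 300 python3 - <<'E'
from h import *
np.set_printoptions(precision=3,suppress=True)
from scipy.optimize import minimize
for n in("side","top"):
    b=camera(n); W=(b.min(2)>135)&(b.max(2).astype(int)-b.min(2)<45)
    # ellipse of lens head outer contour: keep component near centre
    u=proj(n,[.545,.12,.3])[0]
    for t in np.arange(.1,.95,.1):
        def cost(p):
            m,i=ringmask(n,np.array([p[0],p[1],.3]),-.03,t);r=m&~i
            d=cv2.dilate(m.astype(np.uint8),np.ones((5,5)))>0
            return (r!=W)[d&~i].sum()/r.sum()
        x0=np.array([.547,.12]);best=min(((cost(x0+[a,b_]),a,b_) for a in np.arange(-.012,.013,.003) for b_ in np.arange(-.012,.013,.003)))
        print(n,round(t,1),round(best[0],3),best[1:])
E
```

```text
side 0.1 0.337 (np.float64(-0.0030000000000000027), np.float64(0.011999999999999993))
side 0.2 0.3 (np.float64(-0.0030000000000000027), np.float64(0.008999999999999994))
side 0.3 0.279 (np.float64(-3.469446951953614e-18), np.float64(0.008999999999999994))
side 0.4 0.276 (np.float64(-3.469446951953614e-18), np.float64(0.011999999999999993))
side 0.5 0.268 (np.float64(0.0029999999999999957), np.float64(0.011999999999999993))
side 0.6 0.25 (np.float64(0.0029999999999999957), np.float64(0.008999999999999994))
side 0.7 0.229 (np.float64(-3.469446951953614e-18), np.float64(0.011999999999999993))
side 0.8 0.213 (np.float64(-3.469446951953614e-18), np.float64(0.011999999999999993))
side 0.9 0.245 (np.float64(-3.469446951953614e-18), np.float64(0.011999999999999993))
top 0.1 0.245 (np.float64(-0.006000000000000002), np.float64(-3.469446951953614e-18))
top 0.2 0.265 (np.float64(-0.006000000000000002), np.float64(-3.469446951953614e-18))
top 0.3 0.257 (np.float64(-0.006000000000000002), np.float64(-3.469446951953614e-18))
top 0.4 0.252 (np.float64(-0.006000000000000002), np.float64(-3.469446951953614e-18))
top 0.5 0.24 (np.float64(-0.006000000000000002), np.float64(-3.469446951953614e-18))
top 0.6 0.222 (np.float64(-0.009000000000000001), np.float64(-3.469446951953614e-18))
top 0.7 0.204 (np.float64(-0.009000000000000001), np.float64(-3.469446951953614e-18))
top 0.8 0.193 (np.float64(-0.006000000000000002), np.float64(-3.469446951953614e-18))
top 0.9 0.18 (np.float64(-0.009000000000000001), np.float64(-3.469446951953614e-18))
```

Both fits suggest the tilt is larger than the first estimate, about 0.7–0.8. That would also explain why the first closing missed. I'll rotate about the pins in stages and re-measure after each.

```bash
python3 - <<'E'
from h import *
arc([-.03,1,0],np.array([.543,.121,.3]),[5,10,15,20,25,30,35])
E
```

```text
5 [3, -8, 0] [-0.3, -0.0, -5.0]
10 [6, -17, 0] [-0.6, -0.1, -10.0]
15 [8, -26, 0] [-0.8, -0.1, -15.0]
20 [9, -34, 0] [-1.1, -0.2, -20.0]
25 [9, -43, 0] [-1.4, -0.2, -25.0]
30 [9, -52, 0] [-1.7, -0.3, -30.0]
35 [7, -61, 0] [-1.9, -0.3, -35.0]
```

Request:
{"method": "drive_tool", "body": {"plan": [[3,-8,0,-0.3,0,-5,5],[6,-17,0,-0.6,0,-10,5],[8,-26,0,-0.8,-0.1,-15,5],[9,-34,0,-1.1,-0.2,-20,5],[9,-43,0,-1.4,-0.2,-25,5],[9,-52,0,-1.7,-0.3,-30,5],[9,-52,0,-1.7,-0.3,-30,5]]}}

```text
time: 11.25
position: [0.4461, 0.1178, 0.2661]
tool_rot: [0.065, -0.703, 0.708, 0.004]
ft_force: [-0.1, -0.7, 3.6]
grip_width: 0.016
```

```bash
cat > f.py <<'E'
from h import *
np.set_printoptions(precision=3,suppress=True)
o=get_obs();print(o['time'],o['q'],o['position'],o['ft_force'],o['moment'],o['grip_width'])
for n in("side","top"):
    b=camera(n); W=(b.min(2)>135)&(b.max(2).astype(int)-b.min(2)<45)
    for t in np.arange(-.3,.61,.1):
        def cost(p):
            m,i=ringmask(n,np.array([p[0],p[1],.3]),-.03,t);r=m&~i
            d=cv2.dilate(m.astype(np.uint8),np.ones((5,5)))>0
            return (r!=W)[d].sum()/r.sum()
        x0=np.array([.547,.12]);best=min(((cost(x0+[a,b_]),a,b_) for a in np.arange(-.012,.013,.003) for b_ in np.arange(-.012,.013,.003)))
        print(n,round(t,1),round(best[0],3),np.round(best[1:],3)+x0)
E
timeout 300 python3 f.py
```

```text
11.25 [ 0.023  0.264  1.662 -0.01   1.312  1.51 ] [0.446 0.118 0.266] [-0.129 -0.652  3.62 ] [-0.131 -0.256 -0.4  ] 0.0160239807428202
side -0.3 0.691 [0.535 0.129]
side -0.2 0.685 [0.541 0.126]
side -0.1 0.674 [0.541 0.129]
side 0.0 0.675 [0.544 0.129]
side 0.1 0.699 [0.541 0.132]
side 0.2 0.724 [0.544 0.132]
side 0.3 0.751 [0.544 0.132]
side 0.4 0.806 [0.535 0.132]
side 0.5 0.836 [0.535 0.132]
side 0.6 0.863 [0.535 0.132]
top -0.3 0.852 [0.55  0.126]
top -0.2 0.852 [0.559 0.129]
top -0.1 0.83 [0.559 0.129]
top 0.0 0.818 [0.559 0.126]
top 0.1 0.812 [0.559 0.129]
top 0.2 0.81 [0.559 0.129]
top 0.3 0.809 [0.559 0.129]
top 0.4 0.815 [0.559 0.129]
top 0.5 0.812 [0.559 0.129]
top 0.6 0.821 [0.559 0.129]
```

```bash
sed -i 's/(r!=W)\[d\]/(r!=W)[d\&~i]/' f.py; timeout 300 python3 f.py; python3 - <<'E'
from h import *
np.set_printoptions(precision=1,suppress=True)
for az in(.54,.58):
  h=np.array([-np.cos(az),np.sin(az),0]);L=np.array([.742,.127,.3])+.2*h
  print(az,"lens",proj("side",L),proj("top",L))
  for t in(.4,.55,.7,.85):
    g=h*np.cos(t)-np.array([0,0,np.sin(t)])
    print(t,"tip side",proj("side",L+.13*g)[0],"top",proj("top",L+.13*g)[0])
print("observed tip side 277.6,121.7 top 201,200")
E
```

```text
11.35 [ 0.023  0.262  1.666 -0.01   1.306  1.51 ] [0.446 0.118 0.266] [ 3.788 -0.398  2.484] [-0.142 -0.678 -0.372] 0.01605346370679148
side -0.3 0.511 [0.55  0.132]
side -0.2 0.473 [0.544 0.126]
side -0.1 0.426 [0.544 0.129]
side 0.0 0.401 [0.544 0.129]
side 0.1 0.398 [0.547 0.132]
side 0.2 0.401 [0.547 0.132]
side 0.3 0.426 [0.547 0.132]
side 0.4 0.446 [0.553 0.132]
side 0.5 0.462 [0.553 0.132]
side 0.6 0.479 [0.556 0.132]
top -0.3 0.791 [0.559 0.114]
top -0.2 0.784 [0.559 0.117]
top -0.1 0.767 [0.559 0.117]
top 0.0 0.76 [0.559 0.12 ]
top 0.1 0.747 [0.559 0.123]
top 0.2 0.741 [0.559 0.123]
top 0.3 0.743 [0.559 0.123]
top 0.4 0.762 [0.559 0.12 ]
top 0.5 0.749 [0.559 0.12 ]
top 0.6 0.753 [0.559 0.117]
0.54 lens [[309.  111.8]] [[224.8 156.7]]
0.4 tip side [272.9 121.8] top [201.5 205.6]
0.55 tip side [276.2 126.2] top [205.6 203.6]
0.7 tip side [280.1 130.2] top [210.  200.7]
0.85 tip side [284.6 133.8] top [214.6 196.9]
0.58 lens [[309.5 110.2]] [[221.9 154.9]]
0.4 tip side [273.9 119.3] top [197.  202.7]
0.55 tip side [277.1 123.8] top [201.4 200.8]
0.7 tip side [280.9 127.9] top [205.9 198.1]
0.85 tip side [285.3 131.6] top [210.7 194.5]
observed tip side 277.6,121.7 top 201,200
```

```bash
python3 - <<'E'
from h import *
out=[]
for n,c,(x0,y0) in(("side",(.547,.124),(265,90)),("top",(.541,.121),(225,110))):
    im=camera(n)[y0:y0+100,x0:x0+100]; I=cv2.resize(im,None,fx=4,fy=4,interpolation=2)
    for t,col in((0,(0,0,255)),(.2,(0,255,0))):
        h=np.array([-1,-.03,0]);g=h*np.cos(t)-np.array([0,0,np.sin(t)]);N=h*np.sin(t)+np.array([0,0,np.cos(t)]);w=np.cross(N,g);a=np.linspace(0,6.283,60)[:,None]
        for r in(.05,.066): cv2.polylines(I,[((proj(n,np.array([*c,.3])+r*(np.cos(a)*g+np.sin(a)*w)+.011*N)-[x0-.5,y0-.5])*4).astype(np.int32)],True,col,1)
    out.append(I)
cv2.imwrite("pics/c6.png",np.hstack(out))
E
```

```text
(no output)
```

View pics/c6.png

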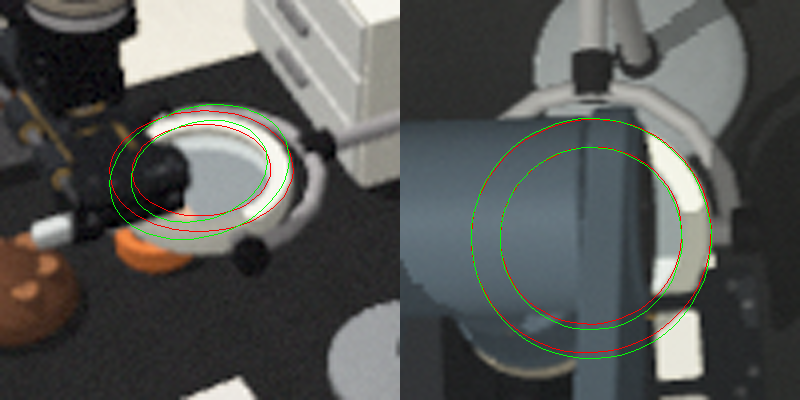

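```bash
python3 - <<'E'
from h import *
np.set_printoptions(precision=1,suppress=True)
h=np.array([-1,-.03,0])
for L in([.543,.121,.3],[.546,.123,.3]):
  for t in(-.1,0,.1,.2,.3):
    g=h*np.cos(t)-np.array([0,0,np.sin(t)]); P=(proj("side",np.array(L)+np.outer([.13,.115],g))-[264.5,89.5])*4; print(t,P.ravel())
k=(proj("side",np.array([[.543,.121,.3]])+np.array([[0,-.092,0],[0,.092,0],[0,0,0]]))-[264.5,89.5])*4;print("pins/lens",k.ravel())
E
```

```text
-0.1 [ 28.  223.9  48.3 219.2]
0 [ 29.2 237.9  49.3 231.6]
0.1 [ 32.2 251.1  51.7 243.3]
0.2 [ 36.8 263.4  55.6 254.2]
0.3 [ 42.9 274.7  60.9 264.3]
-0.1 [ 31.2 220.9  51.5 216.2]
0 [ 32.4 234.9  52.4 228.6]
0.1 [ 35.3 248.2  54.8 240.3]
0.2 [ 39.9 260.5  58.7 251.3]
0.3 [ 46.  271.7  63.9 261.3]
pins/lens [248.9 265.8 152.8 111.  198.5 184.6]
```

The visible bar tip matches t≈0 (level). I'll release, back off, and check with a clear view.

Request:
{"method": "drive_tool", "body": {"plan": [[0,0,0,0,0,0,45],[0,0,0,0,0,0,45],[0,0,0,0,0,0,45],[0,0,0,0,0,0,45],[0,0,0,0,0,0,45],[0,-25,0,0,0,0,45],[0,-60,0,0,0,0,60],[0,-100,-30,0,0,0,87],[0,-120,20,0,0,0,87],[0,-120,60,0,0,0,87]]}}

```text
time: 12.55
position: [0.4637, 0.0611, 0.3889]
tool_rot: [0.065, -0.702, 0.709, -0.002]
ft_force: [0.2, -1.0, -1.0]
grip_width: 0.0689
```

```bash
cat > fk.py <<'E'
from h import *
D=[([-1.29048,.52748,1.43270,0,1.18141,-.17849],[.27683,-.56033,.19416],[.160794,-.688581,.688583,-.160793]),
([.494,.392,1.69,-.481,.9,2.832],[.5134,.2648,.2228],[-.312,-.622,.717,.027]),
([.323,.257,1.918,-.411,.651,2.398],[.4837,.1939,.2232],[-.222,-.659,.715,-.074]),
([.018,.165,2.057,-.01,.49,1.515],[.4759,.1179,.2226],[-.123,-.685,.695,-.179]),
([.023,.264,1.662,-.010,1.312,1.51],[.4461,.1178,.2661],[.065,-.703,.708,.004])]
rz=lambda a:R.from_euler('z',a).as_matrix(); ry=lambda a:R.from_euler('y',a).as_matrix()
def chain(q,p):
    h0,a1,d,L1,ex,L2,Lt=p
    A=rz(q[0]);s=A@np.array([a1,d,0])+[0,0,h0]
    A=A@ry(q[1]);e=s+A@np.array([0,0,L1]); A=A@ry(q[2]);w=e+A@np.array([ex,0,L2])
    A=A@rz(q[3])@ry(q[4])@rz(q[5]); return w+A[:,2]*Lt,A,w
o=get_obs();D.append((o['q'],o['position'],o['tool_rot']))
f=least_squares(lambda p:np.ravel([chain(q,p)[0]-x for q,x,_ in D]),[.3,0,.11,.4,0,.4,.25])
par=f.x
_M=chain(D[0][0],par)[1].T@R.from_quat(D[0][2]).as_matrix()
LO=np.array([-3.08,-.75,.22,-1.43,0,-2.85]);HI=np.array([3.08,2.2,2.44,4.57,2.65,2.85])
def ik(p,M,seeds=None,n=40):
    rng=np.random.default_rng(0);sol=[]
    def F(q):
        x,A,w=chain(q,par);return np.r_[(x-p)*10,R.from_matrix((A@_M).T@M).as_rotvec()]
    for k in range(n):
        x0=seeds if (seeds is not None and k==0) else rng.uniform(LO,HI)
        r=least_squares(F,np.clip(x0,LO+.01,HI-.01),bounds=(LO,HI))
        if r.cost<1e-5 and not any(np.allclose(r.x,s,atol=.03) for s in sol): sol.append(r.x)
    return sol
E
python3 - <<'E'
from fk import *
np.set_printoptions(precision=3,suppress=True)
print(par,abs(f.fun).max(),_M)
for q,x,r in D: print(R.from_matrix((chain(q,par)[1]@_M).T@R.from_quat(r).as_matrix()).magnitude())
print(o['time'],o['q'],o['position'],o['grip_width'],o['ft_force'])
E
sed -i 's/-.3,.61,.1/-.15,.16,.05/;s/\.013,\.003/.013,.002/g' f.py; timeout 400 python3 f.py
```

```text
12.55 [-0.093  0.169  1.449 -0.021  1.61   1.383] [0.464 0.061 0.389] [ 0.192 -1.036 -0.959] [ 0.028 -0.039 -0.029] 0.06888699480780347
side -0.2 0.337 [0.545 0.126]
side -0.1 0.318 [0.545 0.126]
side -0.0 0.319 [0.545 0.128]
side 0.0 0.315 [0.547 0.13 ]
side 0.1 0.314 [0.545 0.13 ]
side 0.1 0.323 [0.549 0.132]
side 0.2 0.321 [0.551 0.13 ]
top -0.2 0.953 [0.535 0.112]
top -0.1 0.951 [0.535 0.112]
top -0.0 0.951 [0.535 0.112]
top 0.0 0.949 [0.535 0.112]
top 0.1 0.952 [0.535 0.11 ]
top 0.1 0.95 [0.535 0.11 ]
top 0.2 0.953 [0.547 0.108]Traceback (most recent call last):
  File "<stdin>", line 3, in <module>
NameError: name '_M' is not defined
```

```bash
sed -i 's/_M/MM/g' fk.py; cat > plan.py <<'E'
from fk import *
np.set_printoptions(precision=3,suppress=True)
ax=np.array([-.7055,.048,.707]); ax/=np.linalg.norm(ax); jy=np.array([.068,.998,0])
cap=np.array([.484,-.264,.146])
def tubepose(back,lean=0,sg=1):
    """tool pointing down the tube; lean>0 turns tool towards vertical-down"""
    y=R.from_rotvec(jy*np.radians(lean)).as_matrix()@(-ax)
    M=Rm(y,sg*jy); g=cap-.011*ax; return g+.019*M[:,1]+ax*back, M
L=np.array([.543,.121,.153])
def holdpose(azd,lean=0,sg=1,gr=.149,z=.153):
    """tube level, closed end towards azimuth azd (deg), gripped gr from closed end"""
    d=np.array([np.cos(np.radians(azd)),np.sin(np.radians(azd)),0]); j=np.array([-d[1],d[0],0])
    y=R.from_rotvec(j*np.radians(lean)).as_matrix()@d
    M=Rm(y,sg*j); g=np.array([*L[:2],z])-(gr-.03)*d; return g+.019*M[:,1],M
E
python3 - <<'E'
from plan import *
print(par,abs(f.fun).max());print(MM)
print([round(R.from_matrix((chain(q,par)[1]@MM).T@R.from_quat(r).as_matrix()).magnitude(),3) for q,x,r in D])
for lean in(0,20,45):
  for sg in(1,-1):
    print("grasp",lean,sg,[s for s in ik(*tubepose(0,lean,sg),n=15)])
    print(" out",[s for s in ik(*tubepose(.15,lean,sg),n=15)])
for az in(0,30,60,90):
  for lean in(0,45):
    print("hold",az,lean,[s for s in ik(*holdpose(az,lean,1),n=15)])
E
```

```text
[0.275 0.    0.111 0.588 0.115 0.392 0.334] 0.0003258092684559899
[[-0.  0. -1.]
 [-1. -0.  0.]
 [-0.  1.  0.]]
[0.0, 0.001, 0.001, 0.001, 0.001, 0.0]
grasp 0 1 [array([-1.054,  0.576,  2.208,  1.77 ,  0.645,  2.076])]
 out [array([-1.366,  0.217,  2.28 ,  1.191,  0.823,  2.479])]
grasp 0 -1 [array([-1.054,  0.576,  2.208,  1.77 ,  0.645, -1.065])]
 out [array([-1.366,  0.217,  2.28 ,  1.191,  0.823, -0.663])]
grasp 20 1 []
 out []
grasp 20 -1 [array([-0.873,  0.47 ,  1.984,  0.718,  0.482,  0.156])]
 out [array([-1.094,  0.156,  2.056,  0.545,  0.771,  0.179])]
grasp 45 1 [array([-0.694,  0.539,  1.673, -0.   ,  0.93 , -2.196])]
 out [array([-0.83 ,  0.268,  1.782, -0.   ,  1.091, -2.332])]
grasp 45 -1 [array([-0.694,  0.539,  1.673, -0.   ,  0.93 ,  0.945])]
 out [array([-0.83 ,  0.268,  1.782, -0.   ,  1.091,  0.809])]
hold 0 0 []
hold 0 45 []
hold 30 0 []
hold 30 45 []
hold 60 0 [array([-0.935,  1.101,  2.069,  1.159,  1.559,  1.544])]
hold 60 45 [array([-0.713,  0.555,  2.09 ,  0.992,  0.979,  2.17 ])]
hold 90 0 [array([-0.701,  1.085,  1.532,  0.94 ,  1.899,  1.987])]
hold 90 45 [array([-0.577,  0.686,  1.65 ,  0.652,  1.357,  2.238])]
```

```bash
python3 - <<'E'
from plan import *
for sg in(1,-1):
    M=Rm([0,0,-1],sg*jy); go([.516,-.266,.25],M,sg); print(ik([.516,-.266,.25],M,n=12))
E
```

```text
1 shift [-39.  135.5 324.5] rot [   8.  -171.2    1.2] | 354 171
[array([-0.668,  0.408,  1.479, -0.   ,  1.255, -2.171])]
-1 shift [-39.  135.5 324.5] rot [-0.8  8.6  5.3] | 354 10
[array([-0.668,  0.408,  1.479,  0.   ,  1.255,  0.971])]
```

Request:
{"method": "drive_tool", "body": {"plan": [[-4,0,40,0,1,1,60],[-8,10,80,0,2,1,60],[-12,20,120,0,3,2,60],[-16,35,160,0,4,2,60],[-20,50,200,0,5,3,60],[-25,70,240,0,6,4,60],[-30,90,280,-1,7,5,60],[-35,112,305,-1,8,5,60],[-39,135,324,-1,8.6,5.3,60],[-39,135,324,-1,8.6,5.3,60]]}}

```text
time: 13.65
position: [0.5139, -0.2624, 0.2445]
tool_rot: [0.02, 0.711, -0.703, -0.027]
ft_force: [-0.4, 0.3, -0.9]
grip_width: 0.0602
```

```bash
python3 - <<'E'
from plan import *
o=get_obs();print(o['time'],o['position'],o['q'])
A=camera("side");B=camera("top")
# predicted tube axis in views
c=cap-.16*ax
for n in("side","top"):
    print(n,"lens",[(round(d['conf'],2),np.round(d['location'],1)) for d in mark_of(n,"lens")[:1]],"handle",[(round(d['conf'],2),np.round(d['location'],1)) for d in mark_of(n,"handle")[:1]])
crop=lambda I,x,y,w,k:cv2.resize(I[y:y+w,x:x+w],None,fx=k,fy=k,interpolation=2)
r1=np.hstack([crop(A,260,85,80,5)[:300],crop(B,225,110,80,5)[60:360]])
def ov(n,I,x,y):
    J=crop(I,x,y,100,4); 
    for q,col in((cap,(0,0,255)),(cap-.045*ax,(0,255,0)),(o['position'],(255,0,0))): cv2.circle(J,tuple(((proj(n,q)[0]-[x-.5,y-.5])*4).astype(int).tolist()),4,col,1)
    return J[100:400] if 0 else J[50:350]
r2=np.hstack([ov("side",A,320,225),ov("top",B,380,145)])
cv2.imwrite("pics/c7.png",np.vstack([r1,r2]))
E
```

```text
13.65 [ 0.514 -0.262  0.245] [-0.668  0.414  1.484  0.004  1.257  0.969]
side lens [] handle [(0.66, array([375.9, 281.3]))]
top lens [(0.62, array([272.7, 167.4]))] handle [(0.97, array([273.1, 214.8]))]
```

View pics/c7.png

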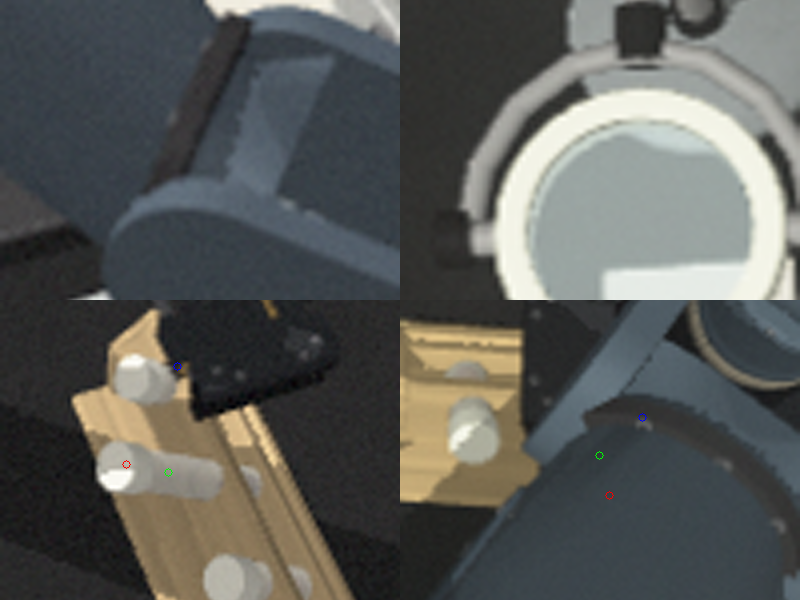

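```bash
python3 - <<'E'
from plan import *
np.set_printoptions(precision=1,suppress=True)
B=camera("top").mean(2)
print("col 269..276 rows 196..236");print(B[196:236,269:277].mean(1))
print("row 218:",B[218,262:285])
h=np.array([-1,-.03,0])
for c in([.543,.121,.3],):
  for t in(-.1,0,.1,.2,.3):
    g=h*np.cos(t)-np.array([0,0,np.sin(t)]);N=h*np.sin(t)+np.array([0,0,np.cos(t)]);a=np.linspace(0,6.283,200)[:,None];w=np.cross(N,g)
    ring=proj("top",np.array(c)+.066*(np.cos(a)*g+np.sin(a)*w)+.011*N)
    ri=proj("top",np.array(c)+.05*(np.cos(a)*g+np.sin(a)*w)+.011*N)
    pin=proj("top",np.array(c)+.08*np.array([[-.03,1,0],[.03,-1,0]]))
    print(t,"lens",proj("top",c)[0],"handle",proj("top",np.array(c)+.105*g)[0],"tip",proj("top",np.array(c)+.13*g+.0*N)[0],"ring rows",ring[:,1].min(),ring[:,1].max(),"inner",ri[:,1].min(),ri[:,1].max(),"pinrow",pin[:,1])
# ring rows profile
x=273
print("ring col profile 120..",B[122:142,x-1:x+2].mean(1)); print("bottom 185..",B[186:212,285:287].mean(1))
E
```

```text
col 269..276 rows 196..236
[231.2 238.8 239.3 240.3 241.  241.8 239.8 225.4 202.5 205.9 203.6 193.2
 175.1 155.6 129.6 111.2  92.1  81.6  79.6  81.5  82.6  84.8  85.6  87.8
  89.2  90.1  91.7  92.4  93.8  94.2  95.8  95.6  96.6  97.5  97.9  98.5
  98.7  99.6 100.4 100.9]
row 218: [49.  52.  63.  80.3 85.3 84.3 80.3 79.  82.  83.7 85.7 88.3 90.  88.
 88.3 89.  88.  87.7 87.3 86.  86.7 83.3 85.3]
-0.1 lens [272.9 168.5] handle [272.6 214.4] tip [272.6 225.8] ring rows 139.06827896038556 195.6499181393192 inner 145.69430930938793 188.55763050867978 pinrow [169.6 167.4]
0 lens [272.9 168.5] handle [273.2 215.4] tip [273.3 226.8] ring rows 138.48348287175315 196.85208701777364 inner 145.39668827739658 189.6180049024131 pinrow [169.6 167.4]
0.1 lens [272.9 168.5] handle [273.8 215.8] tip [274.  227.2] ring rows 138.19167365809037 197.75129853024112 inner 145.32797176463555 190.4543265710411 pinrow [169.6 167.4]
0.2 lens [272.9 168.5] handle [274.4 215.8] tip [274.7 227. ] ring rows 138.20168374116378 198.3439534631448 inner 145.4923711581418 191.06109426824193 pinrow [169.6 167.4]
0.3 lens [272.9 168.5] handle [274.9 215.3] tip [275.4 226.2] ring rows 138.51947863782684 198.6299654482457 inner 145.89173951638813 191.4354651431801 pinrow [169.6 167.4]
ring col profile 120.. [ 73.6  46.7  47.6  46.9  47.4  46.7  48.1  46.3  47.2  48.4  50.7  91.
 139.   71.7 157.9 158.6 159.1 173.3 236.8 238. ]
bottom 185.. [237.5 239.  239.5 239.8 240.8 240.7 232.  193.  185.3 214.5 227.8 227.5
 227.  218.3 152.2  62.3  64.3  67.7  69.7  71.7  73.5  75.3  74.2  76.5
  76.7  76.8]
```

The top view can't resolve tilt, and from here the arm hides the lens from the side camera. I'll step back towards the start pose to measure the tilt from the side.

Request:
{"method": "drive_tool", "body": {"plan": [[30,-30,25,0,0,0,60],[60,-30,60,0,0,0,60],[90,-30,90,0,0,0,60],[120,-30,120,0,0,0,60],[150,-30,155,0,0,0,60],[175,-30,190,0,0,0,60],[200,-30,225,0,0,0,60],[215,-30,255,0,0,0,60],[215,-30,255,0,0,0,60]]}}

```text
time: 14.9
position: [0.2831, -0.5065, 0.2785]
tool_rot: [0.023, 0.708, -0.706, -0.025]
ft_force: [0.1, 0.5, 0.3]
grip_width: 0.0598
```

```bash
cat > g.py <<'E'
from h import *
np.set_printoptions(precision=3,suppress=True)
o=get_obs();print(o['time'],o['position'])
b=camera("side");cv2.imwrite("pics/s8.png",b);B=camera("top");cv2.imwrite("pics/t8.png",B)
u=proj("side",[.545,.123,.3])[0];print("u",u)
W=((b.min(2)>135)&(b.max(2).astype(int)-b.min(2)<45)).astype(np.uint8)
x0,y0=(u-30).astype(int)
g=b[y0:y0+60,x0:x0+60].mean(2)
print("\n".join("".join(" .:-=+*#%@"[int(v)//26] for v in r) for r in g[::1]))
E
python3 g.py
```

```text
14.9 [ 0.283 -0.507  0.279]
u [314.495 135.034]
%%%%%%%%%%%%%%%%%%%%%%%%%%%%%%%###+=-:.........:=++===+*#***
%%%%%%%%%%%%%%%%%%%%%%%%%%%###*==:..............:+*+===+*#**
%%%%%%%%%%%%%%%%%%%%%%%%###+-:...................=+*====+##*
%%%%%%%%%%%%%%%%%%%%##**=-:......................:=++====*##
%%%%%%%%%%%%%%%%##*+==:...........................:=*+===+*#
%%%%%%%%%%%%%##*+-:................................-+*+--=+*
%%%%%%%%%###+=-:....................................=++=-=+*
%%%%%##*+=-:........................................:=+++***
%##**+-:..............................................+*****
*+--..................................................=+****
......................................................:=****
.....................  ....:-:=====----::::............:+***
................... .   :=====++**+++++++++=-:..........-+**
.....................--:=+++*+****++++++++**++=-:........=+*
.................. :=+++**#%%%%%%%#####*+=++***++==:.....:=*
................  .=*##%%%%@@@@@@@@@@@%%##*++++***++=:....:+
................. -#%%@@@@@%%%%%%%%%%%@@@@%%*+=+++**++-....=
...............
[... 1907 characters left out ...]
------::....     ............
...........:----------:::::::........... .       ...........
............:---------::::::.   .........        ...........
.............::-------::::.. . ..........       ............
...............::::::::..... ............      .............
......................... ................    ..............
............................................................
............................................................
............................................................
............................................................
.. .........................................................
............................................................
```

```bash
cat > ft.py <<'E'
from h import *
from scipy.ndimage import gaussian_filter
def fit(path="pics/s8.png",L=(.543,.121,.3),az=-.03):
    b=cv2.imread(path).mean(2);L=np.array(L);S=4
    u=proj("side",L)[0];x0,y0=(u-32).astype(int)
    W=cv2.resize(np.clip((b[y0:y0+64,x0:x0+64]-165)/60,0,1),None,fx=S,fy=S,interpolation=1)
    h=np.array([-np.cos(az),np.sin(az),0]);a=np.linspace(0,2*np.pi,120)[:,None]
    def model(t,dx,dy):
        g=h*np.cos(t)-np.array([0,0,np.sin(t)]);N=h*np.sin(t)+np.array([0,0,np.cos(t)]);w=np.cross(N,g)
        f=lambda r:(((proj("side",L+r*(np.cos(a)*g+np.sin(a)*w)+.011*N)-[x0-.5+dx,y0-.5+dy])*S)*8).astype(np.int32)
        m=np.zeros(W.shape);cv2.fillPoly(m,[f(.066)],1,8,3);cv2.fillPoly(m,[f(.05)],0,8,3)
        tip=(proj("side",L+g*.075+.011*N)[0]-[x0-.5+dx,y0-.5+dy])*S
        return gaussian_filter(m,S*.6),tip
    Y,X=np.mgrid[:W.shape[0],:W.shape[1]]
    ex0=((X-(10)*S)**2+(Y-39*S)**2)<(11*S)**2   # boss/bar region lower left
    res=[]
    for t in np.arange(-.2,.36,.04):
        def c(p):
            m,tip=model(t,*p);v=~ex0;return ((m-W)[v]**2).sum()/1e3
        from scipy.optimize import minimize
        r=minimize(c,[0,0],method="Nelder-Mead",options=dict(initial_simplex=[[0,0],[3,0],[0,3]],maxiter=60));res.append((round(t,2),round(r.fun,3),r.x.round(1)))
    return res
if __name__=="__main__":
    import sys
    for r in fit(*sys.argv[1:]): print(*r)
E
python3 ft.py
```

```text
-0.2 5.755 [-0.6  0.5]
-0.16 5.268 [-0.4  0.3]
-0.12 4.861 [-0.5  0.3]
-0.08 4.548 [-0.2  0.1]
-0.04 4.383 [-0.3  0.2]
0.0 4.415 [-0.3  0.1]
0.04 4.565 [-0.2  0.2]
0.08 4.842 [-0.2  0.1]
0.12 5.18 [-0.2 -0.2]
0.16 5.562 [-0.2 -0.1]
0.2 6.004 [ 0.1 -0.5]
0.24 6.435 [ 0.1 -0.4]
0.28 6.868 [ 0.2 -0.7]
0.32 7.256 [ 0.2 -0.8]
0.36 7.65 [ 0.7 -1.4]
```

The side-view fit has a sharp minimum at tilt ≈ -0.03, with the lens centre within 0.3 px of (.543,.121). That is level and over the tile, so I'll go for the tube.

```bash
python3 - <<'E'
from plan import *
M=Rm([0,0,-1],-jy); g=cap-.04*ax; print(g)
go([g[0],g[1],.20],M,"pre"); go([g[0],g[1],.086],M,"grasp")
E
```

```text
[ 0.512 -0.266  0.118]
pre shift [-211.4   79.2 -250.3] rot [0.4 0.2 0.1] | 337 0
grasp shift [-211.7  193.2 -249.6] rot [0.4 0.2 0.1] | 380 0
```

Request:
{"method": "drive_tool", "body": {"plan": [[-30,0,-35,0,0,0,60],[-60,0,-70,0,0,0,60],[-90,5,-105,0,0,0,60],[-120,10,-140,0,0,0,60],[-150,20,-175,0,0,0,60],[-180,35,-210,0,0,0,60],[-205,50,-240,0,0,0,60],[-211,79,-250,0.4,0.2,0.1,60],[-211,79,-250,0.4,0.2,0.1,60]]}}

```text
time: 15.9
position: [0.5102, -0.26, 0.1967]
tool_rot: [0.019, 0.709, -0.705, -0.025]
ft_force: [-0.3, 0.3, -0.3]
grip_width: 0.0602
```

Request:
{"method": "drive_tool", "body": {"newtons": 10, "plan": [[0,25,0,0,0,0,60],[0,50,0,0,0,0,60],[0,80,0,0,0,0,60],[0,105,0,0,0,0,60],[0,114,0,0,0,0,60],[0,114,0,0,0,0,60]]}}

```text
time: 16.5
position: [0.5108, -0.266, 0.0856]
tool_rot: [0.023, 0.707, -0.706, -0.025]
ft_force: [0.1, 0.6, 0.7]
grip_width: 0.0599
```

```bash
python3 - <<'E'
from plan import *
o=get_obs();print(o['time'],o['position'],o['ft_force'],o['grip_width'])
b=camera("side");b=b.mean(2)
u=proj("side",cap-.04*ax)[0];x0,y0=(u-[38,26]).astype(int);print(u-[x0,y0],(proj("side",o['position'])[0]-[x0,y0]))
print("\n".join("".join(" .:-=+*#%@"[int(v)//26] for v in r) for r in b[y0:y0+50,x0:x0+75]))
E
```

```text
16.5 [ 0.511 -0.266  0.086] [0.081 0.559 0.705] 0.059910511292397224
[38.485 26.986] [37.279 32.792]
..........................:..       ::--=--:::::---:..    .................
.............................         .:--=====--::.     ..................
.........................:::..          ..::::::..      ::.................
........................-::::.       .                 -*+-................
......................::::::..                         =#*-................
......................:-::::+-.                        +##+-...............
.....................:.--::-*=:..                     .=##*-...............
..................:-+++*=-::+=:..                     .=+##+-..............
................-+*******=::==:...                    ++=##*-..............
................*#*******+-::=:....   .        .:.. ..=*++##+-.............
................+##*******==--. ...         .:--:......*+=##*-.............
..  . ..........-##*******+==-......    ..------.......=*++##+-............
  .. ............*#********==-:....   .:------:.........**=##*-............
... .......
[... 2100 characters left out ...]
..     ..:===-==
 ........ .. .. ....   . ....-====-====-.:.......::......      ..:======-==
.......... ... ........   . .:=========-..:...........      ..:---=======-=
........ .. ...... ... .......=========-...:........     ..:-===--=======-=
........ ....... ... . .......:===-====-.........      .:-======---=======-
............ . ...  .... ......========: .....      .:-==========--=======-
..................   . .... .. :===--==:.        .:-==============-========
.................. . .....  ...:===-====.     .::+================--=======
....................  . .  . ...-==-====:...::--==*=++*++=========---======
...................... .. ....  :===-===-::=====-=+******+++=======--======
```

Request:
{"method": "drive_tool", "body": {"newtons": 45, "plan": [[0,0,0,0,0,0,15],[0,0,0,0,0,0,15],[0,0,0,0,0,0,15],[0,0,0,0,0,0,15],[0,0,0,0,0,0,15],[0,0,0,0,0,0,15],[0,0,0,0,0,0,15],[0,0,0,0,0,0,15]]}}

```text
time: 17.35
position: [0.5114, -0.266, 0.0859]
tool_rot: [-0.023, -0.707, 0.707, 0.024]
ft_force: [0.4, 0.8, 3.2]
grip_width: 0.0261
```

```bash
python3 - <<'E'
from plan import *
o=get_obs();print(o['time'],o['position'],o['ft_force'],o['moment'],o['grip_width'])
T=R.from_quat(o['tool_rot']).as_matrix();print(T)
for d in(10,20,30,60,90,120,130): print(d,(T.T@(ax*d)).round(1))
E
```

```text
17.35 [ 0.511 -0.266  0.086] [0.401 0.809 3.177] [0.282 0.061 0.059] 0.026110676769339407
[[-0.998 -0.001 -0.067]
 [ 0.067 -0.    -0.998]
 [ 0.001 -1.     0.   ]]
10 [ 7.1 -7.1 -0. ]
20 [ 14.2 -14.1  -0. ]
30 [ 21.2 -21.2  -0. ]
60 [ 42.5 -42.4  -0. ]
90 [ 63.7 -63.5  -0. ]
120 [ 85.  -84.7  -0. ]
130 [ 92.1 -91.8  -0. ]
```

Width 26.1 mm is less than the 28 mm diameter, so the pads have the tube off its centre line. I'll reopen slightly and go 10 mm deeper.

Request:
{"method": "drive_tool", "body": {"newtons": 45, "plan": [[0,0,0,0,0,0,45],[0,0,0,0,0,0,45],[0,5,0,0,0,0,45],[0,10,0,0,0,0,45],[0,10,0,0,0,0,15],[0,10,0,0,0,0,15],[0,10,0,0,0,0,15],[0,10,0,0,0,0,15],[0,10,0,0,0,0,15],[0,10,0,0,0,0,15]]}}

```text
time: 18.35
position: [0.5114, -0.2659, 0.0757]
tool_rot: [0.023, 0.707, -0.707, -0.024]
ft_force: [1.2, 1.5, -0.4]
grip_width: 0.0273
```

Request:
{"method": "drive_tool", "body": {"newtons": 45, "plan": [[0,0,0,0,0,0,45],[0,0,0,0,0,0,45],[0,6,0,0,0,0,45],[0,6,0,0,0,0,15],[0,6,0,0,0,0,15],[0,6,0,0,0,0,15],[0,6,0,0,0,0,15],[0,6,0,0,0,0,15],[0,6,0,0,0,0,15]]}}

```text
time: 19.25
position: [0.5113, -0.2658, 0.0696]
tool_rot: [0.023, 0.707, -0.707, -0.024]
ft_force: [0.9, 1.6, 1.0]
grip_width: 0.0272
```

```bash
python3 - <<'E'
from plan import *
o=get_obs();print(o['time'],o['position'],o['ft_force'],o['moment'],o['grip_width'])
E
```

```text
19.25 [ 0.511 -0.266  0.07 ] [0.884 1.6   1.034] [ 0.327 -0.06   0.101] 0.02719224158344307
```

Request:
{"method": "drive_tool", "body": {"newtons": 50, "plan": [[4,-4,0,0,0,0,15],[9,-9,0,0,0,0,15],[14,-14,0,0,0,0,15],[20,-20,0,0,0,0,15],[26,-26,0,0,0,0,15]]}}

```text
time: 19.75
position: [0.4846, -0.2646, 0.0964]
tool_rot: [-0.023, -0.706, 0.707, 0.025]
ft_force: [0.3, -0.2, -1.0]
grip_width: 0.027
```

Request:
{"method": "drive_tool", "body": {"plan": [[8,-8,0,0,0,0,15],[16,-16,0,0,0,0,15],[24,-24,0,0,0,0,15],[32,-32,0,0,0,0,15],[40,-40,0,0,0,0,15],[48,-52,0,0,0,0,15],[50,-70,0,0,0,0,15],[50,-90,0,0,0,0,15],[50,-110,0,0,0,0,15],[50,-130,0,0,0,0,15]]}}

```text
time: 20.75
position: [0.4352, -0.2609, 0.2272]
tool_rot: [-0.023, -0.707, 0.707, 0.024]
ft_force: [0.9, -1.5, -0.3]
grip_width: 0.0274
```

```bash
python3 - <<'E'
from plan import *
o=get_obs();print(o['time'],o['position'],o['q'],o['ft_force'],o['moment'],o['grip_width'])
camera("side");camera("top")
for n in("side","top"):
  for t in("long_tube","specimen","short_tube_a"): print(n,t,[(round(d['conf'],2),np.round(d['location'],1)) for d in mark_of(n,t)[:3]])
for sg in(-1,):
  for az in(60,75,90):
    for lean in(45,35):
      p,M=holdpose(az,lean,sg,gr=.115);print(az,lean,ik(p,M,o['q'],n=6))
E
```

```text
20.75 [ 0.435 -0.261  0.227] [-0.76   0.328  1.682 -0.001  1.132  0.879] [ 0.921 -1.455 -0.342] [0.071 0.023 0.004] 0.02744117299788534
side long_tube []
side specimen []
side short_tube_a [(0.76, array([397.7, 309.8])), (0.42, array([375.7, 261.8]))]
top long_tube [(0.44, array([437.5, 190.7])), (0.18, array([436.6, 194.1]))]
top specimen [(0.41, array([438.4, 196.1])), (0.34, array([418.5, 184.6]))]
top short_tube_a [(0.7, array([395.9, 171.5]))]
60 45 [array([-0.628,  0.558,  2.08 ,  1.047,  0.948, -0.938])]
60 35 [array([-0.716,  0.659,  2.111,  1.156,  1.073, -1.153])]
75 45 [array([-0.589,  0.611,  1.881,  0.833,  1.131, -0.885])]
75 35 [array([-0.657,  0.696,  1.886,  0.923,  1.246, -1.028])]
90 45 [array([-0.526,  0.675,  1.682,  0.684,  1.318, -0.888])]
90 35 [array([-0.578,  0.755,  1.664,  0.765,  1.436, -0.978])]
```

```bash
cat >> plan.py <<'E'
from scipy.spatial.transform import Slerp
def path(p1,M1,n,zlift=0,tag="",k=.034,gr=.118,lean=45):
    o=get_obs();T=R.from_quat(o['tool_rot']).as_matrix();p0=o['position']
    G=np.array([0,-k,0])/1  # grasp in tool
    g0,g1=p0+T@G,p1+M1@G
    S=Slerp([0,1],R.from_matrix([T,M1]));q=o['q']
    for i in range(1,n+1):
        s=i/n; Mi=S(s).as_matrix(); gi=g0+(g1-g0)*s+[0,0,4*zlift*s*(1-s)]; pi=gi-Mi@G
        sol=ik(pi,Mi,q,n=1); q=sol[0] if sol else q
        end=gi+gr*(R.from_rotvec(-Mi[:,2]*np.radians(0)).as_matrix()@(np.cos(np.radians(lean))*Mi[:,1]-np.sin(np.radians(lean))*Mi[:,0]))
        print(i,(T.T@(pi-p0)*1000).round().astype(int).tolist(),R.from_matrix(T.T@Mi).as_rotvec(degrees=True).round(1).tolist(),"end",end.round(3),"q",q.round(2) if sol else "NOIK")
E
python3 - <<'E'
from plan import *
o=get_obs();T=R.from_quat(o['tool_rot']).as_matrix()
print("tube dir now",.707*T[:,1]-.707*T[:,0])
p,M=holdpose(90,45,-1,gr=.118); p=p+M[:,1]*.015-[0,.10,0]; print("standoff tcp",p,"tube dir",.707*M[:,1]-.707*M[:,0])
path(p,M,16,zlift=.09)
E
```

```text
tube dir now [ 0.703 -0.047 -0.709]
standoff tcp [ 0.543 -0.043  0.129] tube dir [ 0.  1. -0.]
1 [-7, -15, -14] [-2.3, -5.5, 2.1] end [ 0.528 -0.243  0.193] q [-0.77  0.31  1.68  0.06  1.16  0.75]
2 [-14, -26, -28] [-4.6, -11.1, 4.3] end [ 0.537 -0.219  0.208] q [-0.77  0.29  1.67  0.12  1.19  0.63]
3 [-21, -36, -42] [-6.8, -16.6, 6.4] end [ 0.544 -0.196  0.222] q [-0.78  0.28  1.66  0.17  1.22  0.51]
4 [-27, -42, -56] [-9.1, -22.2, 8.6] end [ 0.551 -0.172  0.233] q [-0.78  0.28  1.65  0.23  1.25  0.39]
5 [-34, -46, -71] [-11.4, -27.7, 10.7] end [ 0.556 -0.149  0.241] q [-0.78  0.29  1.65  0.28  1.28  0.28]
6 [-40, -47, -85] [-13.7, -33.2, 12.9] end [ 0.559 -0.127  0.247] q [-0.78  0.3   1.65  0.32  1.3   0.17]
7 [-46, -45, -99] [-16.0, -38.8, 15.0] end [ 0.562 -0.105  0.25 ] q [-0.78  0.31  1.65  0.37  1.32  0.05]
8 [-52, -40, -113] [-18.2, -44.3, 17.2] end [ 0.563 -0.084  0.251] q [-0.78  0.33  1.65  0.41  1.34 -0.06]
9 [-58, -33, -128] [-20.5, -49.9, 19.3] end [ 0.564 -0.063  0.249] q [-0.77  0.36  1.65  0.45  1.35 -0.17]
10 [-63, -23, -142] [-22.8, -55.4, 21.5] end [ 0.563 -0.043  0.244] q [-0.76  0.4   1.65  0.48  1.37 -0.28]
11 [-69, -10, -156] [-25.1, -60.9, 23.6] end [ 0.561 -0.025  0.237] q [-0.75  0.44  1.65  0.51  1.38 -0.39]
12 [-74, 5, -170] [-27.4, -66.5, 25.8] end [ 0.559 -0.007  0.226] q [-0.74  0.48  1.64  0.54  1.38 -0.5 ]
13 [-79, 24, -183] [-29.6, -72.0, 27.9] end [0.556 0.009 0.213] q [-0.72  0.54  1.64  0.56  1.39 -0.61]
14 [-84, 45, -197] [-31.9, -77.6, 30.1] end [0.552 0.024 0.196] q [-0.7   0.59  1.63  0.58  1.4  -0.72]
15 [-89, 69, -211] [-34.2, -83.1, 32.2] end [0.548 0.038 0.176] q [-0.68  0.66  1.61  0.59  1.4  -0.83]
16 [-93, 96, -224] [-36.5, -88.6, 34.4] end [0.543 0.051 0.153] q [-0.66  0.73  1.59  0.6   1.41 -0.94]
```

Request:
{"method": "drive_tool", "body": {"plan": [[-7,-15,-14,-2.3,-5.5,2.1,15],[-14,-26,-28,-4.6,-11.1,4.3,15],[-21,-36,-42,-6.8,-16.6,6.4,15],[-27,-42,-56,-9.1,-22.2,8.6,15],[-34,-46,-71,-11.4,-27.7,10.7,15],[-40,-47,-85,-13.7,-33.2,12.9,15],[-46,-45,-99,-16,-38.8,15,15],[-52,-40,-113,-18.2,-44.3,17.2,15],[-58,-33,-128,-20.5,-49.9,19.3,15],[-63,-23,-142,-22.8,-55.4,21.5,15]]}}

```text
time: 22.15
position: [0.5084, -0.1232, 0.2479]
tool_rot: [-0.175, 0.741, -0.481, 0.435]
ft_force: [-0.9, -0.5, -1.0]
grip_width: 0.0267
```

```bash
python3 - <<'E'
from plan import *
o=get_obs();print(o['time'],o['position'],o['grip_width'])
p,M=holdpose(90,45,-1,gr=.118); p=p+M[:,1]*.015-[0,.10,0]
path(p,M,7,zlift=.02)
E
```

```text
22.15 [ 0.508 -0.123  0.248] 0.026743209744553263
1 [-7, 13, -1] [-2.0, -4.7, 1.8] end [ 0.562 -0.027  0.242] q [-0.75  0.43  1.64  0.51  1.38 -0.37]
2 [-13, 28, -2] [-3.9, -9.4, 3.7] end [ 0.56  -0.012  0.236] q [-0.74  0.46  1.64  0.53  1.39 -0.47]
3 [-17, 46, -2] [-5.9, -14.1, 5.5] end [0.557 0.002 0.226] q [-0.73  0.5   1.63  0.55  1.4  -0.56]
4 [-20, 67, -2] [-7.8, -18.8, 7.4] end [0.554 0.016 0.213] q [-0.71  0.55  1.63  0.57  1.41 -0.65]
5 [-21, 91, -1] [-9.8, -23.5, 9.2] end [0.551 0.028 0.197] q [-0.7   0.6   1.62  0.58  1.41 -0.75]
6 [-20, 117, 0] [-11.8, -28.2, 11.0] end [0.547 0.04  0.177] q [-0.68  0.66  1.61  0.59  1.41 -0.84]
7 [-17, 147, 2] [-13.7, -32.9, 12.9] end [0.543 0.051 0.153] q [-0.66  0.73  1.59  0.6   1.41 -0.94]
```

Request:
{"method": "drive_tool", "body": {"plan": [[-7,13,-1,-2,-4.7,1.8,15],[-13,28,-2,-3.9,-9.4,3.7,15],[-17,46,-2,-5.9,-14.1,5.5,15],[-20,67,-2,-7.8,-18.8,7.4,15],[-21,91,-1,-9.8,-23.5,9.2,15],[-20,117,0,-11.8,-28.2,11,15],[-17,147,2,-13.7,-32.9,12.9,15],[-17,147,2,-13.7,-32.9,12.9,15],[-17,147,2,-13.7,-32.9,12.9,15]]}}

```text
time: 23.05
position: [0.5425, -0.0431, 0.1285]
tool_rot: [-0.269, 0.656, -0.272, 0.651]
ft_force: [0.4, -0.2, -0.1]
grip_width: 0.027
```

```bash
python3 - <<'E'
from plan import *
o=get_obs();print(o['time'],o['position'],o['tool_rot'],o['grip_width'],o['ft_force'])
A=camera("side");B=camera("top");cv2.imwrite("pics/s9.png",A);cv2.imwrite("pics/t9.png",B)
M=R.from_quat(o['tool_rot']).as_matrix();d=.707*M[:,1]-.707*M[:,0];print("tube dir",d)
g=o['position']-.034*M[:,1];print("grasp",g)
for n in("side","top"):
  for t in("long_tube","specimen"): print(n,t,[(round(d_['conf'],2),np.round(d_['location'],1)) for d_ in mark_of(n,t)[:2]])
  print(n,"pred end",proj(n,g+.118*d)[0],"spec",proj(n,g+.088*d)[0],"grasp",proj(n,g)[0],"cap",proj(n,g-.042*d)[0])
x,y=(proj("side",g+.05*d)[0]-[45,28]).astype(int);print("side origin",x,y)
hsv=cv2.cvtColor(A,cv2.COLOR_BGR2HSV)
def asc(I,x,y,w,h):
    H=cv2.cvtColor(I,cv2.COLOR_BGR2HSV);m=I.mean(2)
    for r in range(y,y+h): print(f"{r} "+"".join("B" if (H[r,c,0]<22 and H[r,c,1]>90 and m[r,c]>25) else " .:-=+*#%@"[int(m[r,c])//26] for c in range(x,x+w)))
asc(A,x,y,95,56)
x,y=(proj("top",g+.05*d)[0]-[40,18]).astype(int);print("top origin",x,y);asc(B,x,y,85,36)
E
```

```text
23.05 [ 0.542 -0.043  0.128] [-0.269  0.656 -0.272  0.651] 0.02702638748944161 [ 0.392 -0.206 -0.07 ]
tube dir [0.005 1.    0.001]
grasp [ 0.542 -0.067  0.152]
side long_tube []
side specimen []
side pred end [324.224 186.051] spec [328.058 192.847] grasp [339.995 214.01 ] cap [346.084 224.806]
top long_tube [(0.5, array([315.3, 181. ]))]
top specimen [(0.51, array([326.6, 182. ])), (0.23, array([272.3, 166.6]))]
top pred end [307.573 182.587] spec [319.391 182.646] grasp [354.085 182.827] cap [370.64  182.919]
side origin 288 173
173 .............::::::::::::::::::::::::::::::::::::::::::.:::.....:::::::::::::::::---=++++++++++
174 .............::::::::::::::::::::::::::::::::::::::::::::.......::::::::::::::::::--:=+++++++++
175 .............::::::::::::::::::::::::::::::::::::::::::::......:::::::::::::::::::::.-+++++++++
176 ...............:::::::::::::::::::::::::::::::::::::::::.......:::::::::::::::::::::.:+++++++++
177 ...............::::::::::::::::::::::::::::::::::::::::::.....::::::::::::::::::::::::=+++*++++
178 ................::::::::::::::::::::::::::::::::::::::::...
[... 7595 characters left out ...]
::::::::---===========================================================
193 %%%%%%%%%%*::::::::::::---===========================================-===============
194 %%%%%%%%%%#:::::::::::---=========================================-==================
195 %%%%%%%%%%#::::::::::---========================================================-====
196 %%%%%%%%%%#-:::::::::---=============================================================
197 %%%%%%%%%%#-::::::::---==============================================================
198 %%%%%%%%%%#=::::::::--==============================================-================
199 %%%%%%%%%%#=:::::::---==========================================-====================
```

```bash
python3 - <<'E'
from plan import *
B=cv2.imread("pics/t9.png");A=cv2.imread("pics/s9.png")
for c in range(302,328): print(c,B[182,c],B[176,c], B[189,c])
for n in("spot",):
  for cam in("side","top"):
    for t in("long_tube","specimen"): print(cam,t,[(round(d_['conf'],2),np.round(d_['location'],1)) for d_ in spot_in(cam,t)[:2]])
E
```

```text
302 [219 229 232] [213 226 228] [220 230 232]
303 [180 194 196] [168 181 184] [219 230 232]
304 [ 99 106 107] [61 65 64] [161 173 175]
305 [51 53 52] [55 57 56] [54 58 56]
306 [54 57 56] [54 58 56] [54 58 56]
307 [54 57 55] [55 58 56] [53 56 54]
308 [54 57 56] [54 56 54] [55 57 55]
309 [56 57 57] [54 57 55] [55 58 56]
310 [55 58 56] [55 57 56] [54 56 54]
311 [55 56 54] [54 56 53] [56 56 55]
312 [54 57 55] [53 57 54] [55 57 54]
313 [115 119 117] [54 57 55] [53 55 53]
314 [171 179 176] [58 60 60] [54 56 54]
315 [190 198 195] [61 63 61] [52 55 52]
316 [190 199 196] [60 63 62] [53 55 53]
317 [190 199 194] [60 62 60] [53 55 52]
318 [189 200 194] [61 64 61] [66 64 60]
319 [189 200 198] [59 61 59] [90 84 76]
320 [188 201 203] [59 62 61] [104  98  86]
321 [188 203 205] [61 62 61] [111 105  91]
322 [169 180 180] [60 62 61] [115 108  93]
323 [126 127 122] [57 59 57] [118 109  94]
324 [103  97  85] [54 54 53] [119 111  96]
325 [110 103  89] [49 50 49] [118 109  94]
326 [117 107  94] [68 65 59] [119 109  94]
327 [118 110  95] [92 85 75] [118 110  94]
side long_tube []
side specimen []
top long_tube []
top specimen [(0.61, array([275. , 155.9]))]
```

The top view shows the closed end at column 313, so the tube is gripped about 105 mm from it. The arm hides the tube from the side camera. I'll advance 113 mm in +y under the lens.

Request:
{"method": "drive_tool", "body": {"plan": [[-10,10,0,0,0,0,15],[-22,22,0,0,0,0,15],[-34,34,0,0,0,0,15],[-46,46,0,0,0,0,15],[-58,58,0,0,0,0,15],[-70,70,0,0,0,0,15],[-77,77,0,0,0,0,15],[-80,80,0,0,0,0,15],[-80,80,0,0,0,0,15],[-80,80,0,0,0,0,15]]}}

```text
time: 24.55
position: [0.5439, 0.0692, 0.129]
tool_rot: [-0.27, 0.654, -0.272, 0.652]
ft_force: [0.4, -0.7, -2.5]
grip_width: 0.0268
```

```bash
cat > look.py <<'E'
from plan import *
o=get_obs();print(o['time'],o['position'],o['q'],o['grip_width'],o['ft_force'])
A=camera("side");B=camera("top");cv2.imwrite("pics/s10.png",A);cv2.imwrite("pics/t10.png",B)
M=R.from_quat(o['tool_rot']).as_matrix();d=.707*M[:,1]-.707*M[:,0];print("tube dir",d)
g=o['position']-.034*M[:,1];print("grasp",g)
for n in("side","top"):
  for t in("long_tube","specimen"): print(n,t,[(round(d_['conf'],2),np.round(d_['location'],1)) for d_ in mark_of(n,t)[:2]])
  print(n,"pred end",proj(n,g+.105*d)[0],"spec",proj(n,g+.075*d)[0],"grasp",proj(n,g)[0],"lens",proj(n,[.543,.121,.3])[0])
def asc(I,x,y,w,h):
    H=cv2.cvtColor(I,cv2.COLOR_BGR2HSV);m=I.mean(2)
    for r in range(y,y+h): print(f"{r} "+"".join("B" if (H[r,c,0]<22 and H[r,c,1]>80 and m[r,c]>25) else " .:-=+*#%@"[int(m[r,c])//26] for c in range(x,x+w)))
asc(A,270,125,100,70)
print("top origin 235 140");asc(B,235,140,90,62)
E
python3 look.py
```

```text
24.55 [0.544 0.069 0.129] [-0.494  0.686  1.703  0.708  1.277 -0.888] 0.026835582909295587 [ 0.386 -0.698 -2.544]
tube dir [ 0.005  1.    -0.001]
grasp [0.544 0.045 0.153]
side long_tube []
side specimen []
side pred end [312.48  164.794] spec [315.968 170.945] grasp [325.143 187.133] lens [314.117 135.639]
top long_tube []
top specimen []
top pred end [268.512 182.131] spec [280.278 182.173] grasp [309.776 182.285] lens [272.88  168.509]
125 ::::::::::::::::::::::::::::..:::::::::..:::::::::::::***#%@@@@%+--++-.........===---===++++++++++++
126 ::::::::::::::::::::::::::::::.::::::.:.::::::::::::..+####%@@@@%+:-=+-... .   ---===*++++++++++++++
127 ::::::::::::.:.:.::::::::::::::.::::::..::.:::::.::.::-+*###%@@@@#-.:+=. .. .  -=++++*++++++++++++++
128 :::::::..:::::::::::.:::.::::::::::::..::::::.::::::::::-=++*%@@@%+:.-==++-..  =****+*++++++++++++++
129 ::::... .::::::::::.:::..:::::::::..::::::::::..::::::.::::-=*%@@@%-..-+#*+:  .=****+*++++++++++++++
130 :..... ...:::::.::::::::.::::::::...::::::::::::::::..:::::::-+#%@@+...+#**-...:+***+*++++++++++++++
131 . .. ... .:::::::::::::
[... 11901 characters left out ...]
==-==-=============================
195 ........................:---=================-=========-======-===========================
196 .........................:---======-=========-==-=========================================
197 ........................::--====-=========================================================
198 ........................:---====-============================-============================
199 ........................:---=====================-===-=======-======-=====================
200 ........................:---=====-===---====-====-==-==-===========-===-==================
201 .......................:----=======-=--==-===============--=====-=-===-===================
```

Both views are blocked by the arm here, so levelness and height are unverified. I'll back out and turn the tube to where the side camera can see it, measure how it sits in the jaws, then return with corrections.

Request:
{"method": "drive_tool", "body": {"plan": [[12,-12,0,0,0,0,15],[26,-26,0,0,0,0,15],[42,-42,0,0,0,0,15],[58,-58,0,0,0,0,15],[74,-74,0,0,0,0,15],[86,-86,0,0,0,0,15],[86,-86,0,0,0,0,15]]}}

```text
time: 25.55
position: [0.5439, -0.0554, 0.1288]
tool_rot: [-0.269, 0.654, -0.274, 0.652]
ft_force: [-0.0, -0.9, -1.0]
grip_width: 0.0266
```

```bash
python3 - <<'E'
from plan import *
o=get_obs();print(o['time'],o['position'],o['ft_force'])
M=Rm([0,0,-1],-np.array([0,1.,0])); path(np.array([.47,-.20,.26]),M,15,zlift=.06,gr=.105)
E
```

```text
25.55 [ 0.544 -0.055  0.129] [-0.044 -0.942 -1.017]
1 [-10, -23, -4] [2.3, 5.6, -2.3] end [0.55  0.017 0.172] q [-0.69  0.66  1.6   0.59  1.4  -0.83]
2 [-18, -45, -7] [4.7, 11.3, -4.7] end [0.555 0.007 0.19 ] q [-0.7   0.6   1.62  0.58  1.38 -0.72]
3 [-25, -65, -11] [7.0, 16.9, -7.0] end [ 0.559 -0.004  0.205] q [-0.71  0.55  1.64  0.56  1.37 -0.6 ]
4 [-30, -84, -15] [9.3, 22.5, -9.4] end [ 0.563 -0.016  0.217] q [-0.72  0.49  1.65  0.54  1.35 -0.48]
5 [-34, -101, -19] [11.6, 28.2, -11.7] end [ 0.567 -0.029  0.228] q [-0.72  0.45  1.65  0.51  1.33 -0.36]
6 [-36, -117, -24] [14.0, 33.8, -14.1] end [ 0.569 -0.044  0.236] q [-0.72  0.41  1.65  0.48  1.32 -0.23]
7 [-37, -132, -28] [16.3, 39.4, -16.4] end [ 0.571 -0.059  0.241] q [-0.72  0.37  1.65  0.44  1.3  -0.11]
8 [-36, -145, -33] [18.6, 45.1, -18.8] end [ 0.571 -0.075  0.245] q [-0.71  0.34  1.65  0.4   1.29  0.02]
9 [-33, -156, -38] [20.9, 50.7, -21.1] end [ 0.571 -0.092  0.247] q [-0.71  0.31  1.65  0.35  1.27  0.15]
10 [-30, -167, -44] [23.3, 56.4, -23.4] end [ 0.569 -0.109  0.247] q [-0.7   0.3   1.65  0.3   1.26  0.28]
11 [-24, -175, -49] [25.6, 62.0, -25.8] end [ 0.567 -0.127  0.245] q [-0.68  0.28  1.64  0.24  1.25  0.41]
12 [-18, -183, -55] [27.9, 67.6, -28.1] end [ 0.563 -0.145  0.241] q [-0.67  0.28  1.64  0.18  1.24  0.55]
13 [-10, -188, -61] [30.2, 73.3, -30.5] end [ 0.558 -0.163  0.236] q [-0.65  0.28  1.64  0.12  1.23  0.68]
14 [0, -193, -67] [32.6, 78.9, -32.8] end [ 0.552 -0.182  0.229] q [-0.64  0.28  1.63  0.06  1.22  0.81]
15 [10, -195, -73] [34.9, 84.5, -35.2] end [ 0.544 -0.2    0.22 ] q [-0.62  0.3   1.63  0.    1.22  0.95]
```

Request:
{"method": "drive_tool", "body": {"plan": [[-10,-23,-4,2.3,5.6,-2.3,15],[-18,-45,-7,4.7,11.3,-4.7,15],[-25,-65,-11,7,16.9,-7,15],[-30,-84,-15,9.3,22.5,-9.4,15],[-34,-101,-19,11.6,28.2,-11.7,15],[-36,-117,-24,14,33.8,-14.1,15],[-37,-132,-28,16.3,39.4,-16.4,15],[-36,-145,-33,18.6,45.1,-18.8,15],[-33,-156,-38,20.9,50.7,-21.1,15],[-30,-167,-44,23.3,56.4,-23.4,15]]}}

```text
time: 26.55
position: [0.4977, -0.1475, 0.2689]
tool_rot: [-0.101, 0.75, -0.607, 0.241]
ft_force: [0.3, 0.0, -1.7]
grip_width: 0.0265
```

```bash
cat > look2.py <<'E'
from plan import *
import sys
o=get_obs();print(o['time'],o['position'],o['tool_rot'].round(4).tolist(),o['grip_width'],o['ft_force'])
M=R.from_quat(o['tool_rot']).as_matrix();d=.707*M[:,1]-.707*M[:,0];n=-.707*M[:,1]-.707*M[:,0]
g=o['position']-.034*M[:,1]
for c in("side","top"):
  I=camera(c);cv2.imwrite(f"pics/{c}_{sys.argv[1]}.png",I)
  for t in("long_tube","specimen"): print(c,t,[(round(d_['conf'],2),np.round(d_['location'],1)) for d_ in mark_of(c,t)[:2]])
  print(c,"pred end",proj(c,g+.105*d+.009*n)[0],"spec",proj(c,g+.075*d+.009*n)[0],"grasp",proj(c,g)[0],"cap",proj(c,g-.055*d+.009*n)[0])
  m=I.mean(2);H=cv2.cvtColor(I,cv2.COLOR_BGR2HSV);x,y=(proj(c,g+.05*d)[0]-[32,22]).astype(int);print("origin",x,y)
  for r in range(y,y+46): print(f"{r} "+"".join("B" if (H[r,k,0]<22 and H[r,k,1]>80 and m[r,k]>25) else " .:-=+*#%@"[int(m[r,k])//26] for k in range(x,x+68)))
E
python3 look2.py a
```

```text
26.55 [ 0.498 -0.147  0.269] [-0.1007, 0.7505, -0.6069, 0.2415] 0.02648090672357539 [ 0.251  0.002 -1.723]
side long_tube []
side specimen []
side pred end [356.597 196.774] spec [352.006 199.466] grasp [337.881 209.752] cap [329.075 212.911]
origin 314 182
182        .--:...............::::::::::---: .+************+*++++=------
183         :==-::..........:::::::::::-=-:. :+*********+***+++++++=--=-
184         .-===:::::::::::::::::::::-=-:.  -+***************++++++++=-
185          .-===-:::::::::::::::::-==-:.  .+****************+*++++++++
186           .:====--::::::::::.:====-:.   -+**************+++*++++++++
187            .:-=====---:::-:-====--:.   .=**************+++++++++++++
188 .            .:-==========-===--:..    :-=+*********+***++++++++++++
189 :..           .:::--=======--:::.      :::-=+**********+*+++++++++++
190 *:... .        ...:---::::--::...     .....:-++*****+**+++++++++++++
191 %+:..            ......:::.....       ......:-=+***+*+**++++++++++++
192 #=:B..              .. ..            .........:-+++*++++++++++++++++
193 -:..:..                            
[... 5379 characters left out ...]
:::...............           .......:::::::
192 ......................::::.:.................. .       .....::::::::
193 ......................::::::................  ..        ...:::::::::
194 .....................::::-:..................           ...:::::::::
195 ....................::::---..................   . .    ...::::::::::
196 ....................:::::::...................          .:::::::::::
197 ....................:::........................        ..:::::::::::
198 .....................::........................      ...::::::::::::
199 ...............................................      ..:::::::::::::
200 ...............................................      .::::::::::::::
```

The top network and picture put the closed end at (371,161), against a predicted (372,161). The cap face shows in the side view at about (329,214). I'll fit how the tube sits in the jaws from these.

```bash
python3 - <<'E'
from plan import *
o=get_obs();M=R.from_quat(o['tool_rot']).as_matrix();g=o['position']-.034*M[:,1]
def pts(p):
    a,b,dl=p[:3]; d=.707*M[:,1]-.707*M[:,0];n=-.707*M[:,1]-.707*M[:,0]
    E=g+a*d+b*n; dd=np.cos(dl)*d+np.sin(dl)*n   # closed end direction; dl>0: closed end raised
    return E,dd,n
I=cv2.imread("pics/top_a.png").mean(2)
# left silhouette edge of tube in top: subpixel threshold crossing per row
ed=[]
for r in range(165,175):
    row=I[r,355:390];k=np.argmax(row>95);ed.append((355+k-1+(95-row[k-1])/(row[k]-row[k-1]),r))
ed=np.array(ed);s=np.polyfit(ed[:,1],ed[:,0],1);print("left edge col = %.3f row + %.1f"%tuple(s))
co=cal("top")[2]
def sil(p):
    E,dd,_=pts(p);P=E-dd*.02;Q=E-dd*.05;out=[]
    for X in(P,Q):
        v=X-co;w=np.cross(dd,v);w/=np.linalg.norm(w);c=[proj("top",X+s_*w*.014)[0] for s_ in(1,-1)];out.append(min(c,key=lambda u:u[0]))
    return np.array(out)
def F(p):
    E,dd,n=pts(p);q=sil(p)
    return np.r_[(proj("top",E)[0]-[371.4,160.7])/1.,(proj("top",E-.03*dd)[0]-[378.7,169.8])/1.5,(proj("side",E-.16*dd)[0]-[329,214.3])/2,
      (q[:,0]-(s[0]*q[:,1]+s[1]))/.4, (p[1]-(p[0]-.0956))/.006]
f_=least_squares(F,[.105,.009,0]);J=np.linalg.inv(f_.jac.T@f_.jac)
print("a,b,delta(deg)",f_.x[:2],np.degrees(f_.x[2]),"sd",np.sqrt(np.diag(J))*[1,1,57.3]);print("res",f_.fun.round(2))
E
```

```text
left edge col = 0.934 row + 212.8
a,b,delta(deg) [0.106 0.007] 1.3278219000160751 sd [0.002 0.002 1.935]
res [ 0.24  0.46  0.11 -0.77 -0.14  0.39  0.04  0.23 -0.61]
```

Fit: tube level to 1.3±2°, gripped 106 mm from the closed end, sitting 7 mm above nominal. I'll return with these corrections.

```bash
python3 - <<'E'
from plan import *
_,M=holdpose(90,45,-1); path(np.array([.543,-.06,.146])+.034*M[:,1],M,10,zlift=.03,gr=.106)
E
```

```text
1 [-9, 7, -7] [-2.3, -5.7, 2.3] end [ 0.57  -0.085  0.247] q [-0.7   0.31  1.65  0.35  1.27  0.15]
2 [-17, 17, -13] [-4.6, -11.3, 4.7] end [ 0.571 -0.067  0.246] q [-0.71  0.33  1.66  0.4   1.29  0.02]
3 [-24, 29, -19] [-7.0, -17.0, 7.0] end [ 0.57  -0.049  0.242] q [-0.71  0.36  1.66  0.44  1.3  -0.1 ]
4 [-31, 43, -25] [-9.3, -22.6, 9.4] end [ 0.568 -0.033  0.236] q [-0.71  0.4   1.66  0.48  1.31 -0.23]
5 [-36, 59, -30] [-11.6, -28.3, 11.7] end [ 0.566 -0.017  0.228] q [-0.71  0.44  1.66  0.52  1.33 -0.35]
6 [-41, 78, -36] [-13.9, -34.0, 14.0] end [ 0.562 -0.002  0.217] q [-0.7   0.49  1.66  0.55  1.34 -0.48]
7 [-45, 98, -40] [-16.3, -39.6, 16.4] end [0.558 0.012 0.203] q [-0.69  0.54  1.65  0.57  1.35 -0.6 ]
8 [-49, 121, -45] [-18.6, -45.3, 18.7] end [0.553 0.024 0.187] q [-0.68  0.6   1.64  0.59  1.36 -0.72]
9 [-51, 146, -49] [-20.9, -51.0, 21.0] end [0.548 0.036 0.168] q [-0.67  0.67  1.62  0.6   1.38 -0.83]
10 [-53, 174, -53] [-23.2, -56.6, 23.4] end [0.543 0.046 0.146] q [-0.65  0.73  1.6   0.61  1.39 -0.95]
```

Request:
{"method": "drive_tool", "body": {"plan": [[-9,7,-7,-2.3,-5.7,2.3,15],[-17,17,-13,-4.6,-11.3,4.7,15],[-24,29,-19,-7,-17,7,15],[-31,43,-25,-9.3,-22.6,9.4,15],[-36,59,-30,-11.6,-28.3,11.7,15],[-41,78,-36,-13.9,-34,14,15],[-45,98,-40,-16.3,-39.6,16.4,15],[-49,121,-45,-18.6,-45.3,18.7,15],[-51,146,-49,-20.9,-51,21,15],[-53,174,-53,-23.2,-56.6,23.4,15]]}}

```text
time: 27.85
position: [0.5439, -0.0369, 0.1208]
tool_rot: [-0.27, 0.652, -0.271, 0.655]
ft_force: [0.3, 0.1, -0.4]
grip_width: 0.0272
```

```bash
python3 - <<'E'
from plan import *
_,M=holdpose(90,45,-1); path(np.array([.543,.045,.146])+.034*M[:,1],M,2,gr=.106)
B=camera("top").mean(2)
for r in(180,182,184): print(B[r,300:325].round())
o=get_obs();m=R.from_quat(o['tool_rot']).as_matrix();g=o['position']-.034*m[:,1];d=.707*m[:,1]-.707*m[:,0];n=-.707*m[:,1]-.707*m[:,0];print(o['position'],g,"E",g+.106*d+.007*n,proj("top",g+.106*d+.007*n))
E
```

```text
1 [-38, 37, 0] [-0.1, 0.1, -0.0] end [0.543 0.098 0.145] q [-0.58  0.71  1.66  0.66  1.33 -0.93]
2 [-76, 74, -1] [-0.1, 0.2, -0.0] end [0.543 0.151 0.146] q [-0.5   0.7   1.71  0.71  1.27 -0.9 ]
[190. 222. 230. 188.  84.  55.  57.  55.  59.  55.  64. 137. 171. 172.
 172. 171. 171. 172. 171. 171. 172. 153. 113.  93. 100.]
[227. 227. 226. 191. 102.  51.  55.  57.  55.  55.  64. 151. 193. 195.
 194. 194. 194. 195. 196. 191. 158. 109.  95. 102. 104.]
[228. 228. 228. 202. 123.  51.  55.  54.  57.  55.  62. 155. 198. 196.
 196. 196. 198. 197. 194. 153.  99.  98. 100. 105. 107.]
[ 0.543 -0.035  0.115] [ 0.543 -0.06   0.139] E [0.543 0.046 0.147] [[309.407 183.233]]
```

```bash
python3 - <<'E'
from plan import *
camera("top")
o=get_obs();print(o['time'],o['position'])
_,M=holdpose(90,45,-1); path(np.array([.543,.0465,.146])+.034*M[:,1],M,2,gr=.106)
E
```

```text
27.95 [ 0.542 -0.036  0.118]
1 [-39, 36, 0] [0.1, -0.1, -0.1] end [0.543 0.099 0.144] q [-0.57  0.72  1.66  0.66  1.32 -0.93]
2 [-78, 72, 1] [0.2, -0.3, -0.2] end [0.543 0.152 0.146] q [-0.49  0.7   1.71  0.71  1.27 -0.9 ]
```

Request:
{"method": "drive_tool", "body": {"plan": [[-10,9,0,0,0,0,15],[-22,20,0,0,0,0,15],[-34,31,0,0,0,0,15],[-46,42,0,0,0,0,15],[-58,54,0,0,0,0,15],[-68,64,1,0,0,0,15],[-75,70,1,0,0,0,15],[-78,73,1,0,0,0,15],[-78,73,1,0,0,0,15],[-78,73,1,0,0,0,15]]}}

```text
time: 28.95
position: [0.545, 0.0695, 0.1254]
tool_rot: [-0.27, 0.653, -0.272, 0.653]
ft_force: [1.6, 1.4, -1.4]
grip_width: 0.0268
```

```bash
python3 - <<'E'
from plan import *
ps=[];fs=[]
for i in range(8):
    camera("side" if i%2 else "top");o=get_obs();ps.append(o['position']);fs.append(o['ft_force'])
ps=np.array(ps);print(o['time'],ps.mean(0)*1000,ps.std(0)*1000,np.mean(fs,0),o['grip_width'],o['joint_velocities'])
m=R.from_quat(o['tool_rot']).as_matrix();g=ps.mean(0)-.034*m[:,1];d=.707*m[:,1]-.707*m[:,0];n=-.707*m[:,1]-.707*m[:,0]
print("tube dir",d,"specimen a=.106",g+.076*d+.007*n,"a=.103",g+.073*d+.007*n)
_,M=holdpose(90,45,-1); path(np.array([.543,.0465,.146])+.034*M[:,1],M,1)
cv2.imwrite("pics/fin.png",np.hstack([camera("side")[60:260,200:460],camera("top")[60:260,150:410]]))
E
```

```text
29.35 [544.954  69.422 125.435] [0.107 0.148 0.048] [ 0.09  -0.518 -0.807] 0.026948466276128628 [ 0.001  0.001  0.002  0.001 -0.001  0.   ]
tube dir [ 0.003  1.    -0.002] specimen a=.106 [0.545 0.121 0.156] a=.103 [0.545 0.118 0.156]
1 [2, 3, -2] [-0.2, -0.1, 0.1] end [0.543 0.164 0.146] q [-0.49  0.7   1.71  0.71  1.27 -0.9 ]
```

View pics/fin.png

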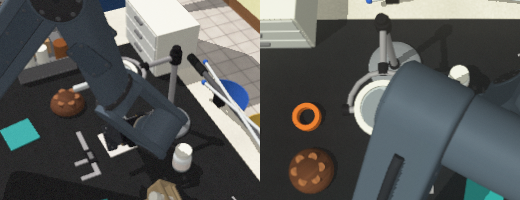

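The arm is still, the net force is about 1 N or less, and the specimen is estimated at (.545,.120,.156) against the lens axis at (.543,.121). Handing in.

```bash
python3 - <<'E'
from rig import *
o=get_obs();print(o['time'],o['position'],o['ft_force'],o['grip_width']);print(hand_in())
E
```

```text
29.45 [0.54473818 0.06983292 0.12552041] [ 0.64330808 -0.46658096 -1.08336319] 0.027054408764245495
the job is handed in; nothing more can be done
None
```

The job is handed in at 29.4 s. The magnifier is set over the white tile, and the long tube is held level beneath its lens.

**Magnifier:** I gripped its bar, swung it about 33° about the post and tipped it level. A side-view ring fit afterwards gave a tilt of about -0.03 rad and the lens centre at about (0.543, 0.121) m. The tile centre measured (0.542–0.549, 0.114–0.121) m.

**Tube:** I drew the long tube from the rack's middle place and turned it level. Before the last move, a fit from both cameras gave it level to 1.3° ± 2°.

**Final hold:** The shell plate is estimated at (0.545, 0.118–0.121, 0.156) m. Midway between tile and lens is 0.153 m. The arm was still, with an outside force of about 1 N and a grip width of 27 mm.

**Failed or unconfirmed:**
- **Final view:** the arm hid the tube from both cameras in the final pose, so that position comes from the earlier in-hand fit plus the arm's readings. The camera fit and the tube-end edge differed by about 3 mm along the tube.
- **Lens not rechecked:** its tilt was not re-measured after the tube went under it.
- **Joint 6:** it read 2.854 rad once during the first approach, against a range limit of 2.85. I turned away from it at once.
- **Misses:** the first closing on the magnifier grip missed, and I regripped the tube twice in the rack before pulling it.

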